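Load and start the tube rocker

ROBOT

A 7-joint arm with a two-finger parallel gripper is mounted at the origin on the work surface. World frame = base frame: x ahead of the robot, y to its left, z up, the work surface at z = 0. Lengths are in mm, angles in rad, forces in N, time in s.
With the tool pointing down it reaches from about 425 to 875 mm from the base axis. Payload 4.7 kg.
Tool frame: the origin (TCP) lies on the centre line of the jaws, within the pads' length; the fingertips stand 14 mm ahead of it and the grasp point (between the pads) lies 5 mm behind it; z points along the fingers, y is the line along which they close (so a half turn about z gives the same grasp; the last joint's range is limited). The gripper opens to 85 mm and grips with 20 to 120 N. Pads are 22 mm wide; open, the fingers measure 114 mm over their backs; the gripper's body (76 mm by 85 mm) begins 54 mm behind the grasp point. The pads swing forward as they close: fully open they stand 13 mm farther back than shut.
Start: joints at [-1.301, 0.321, -0.07, 1.45, 0.023, 1.371, -0.057], TCP at [164.488, 628.862, 245.349] pointing down, gripper open.
Joint ranges: [-2.86, 2.86], [-0.3, 2.09], [-1.38, 1.24], [0.06, 2.45], [-1.56, 4.7], [0.09, 2.05], [-2.69, 2.69]. Speed limits (rad/s): [2.57, 2.57, 3.14, 3.14, 3.14, 3.14, 3.14].

INTERFACE

Orientations are given as a rotation vector (axis times angle).
In Python, from cell import r gives the robot as it stands.
- The arm moves only by the shell command python3 -m handwheel 'ROWS' [FORCE]. ROWS is text: rows parted by semicolons, each of 7 numbers parted by spaces: the turn, a rotation vector about the world's x, y, z in degrees, then the shift along the world's x, y, z in m, then the closure, from 0 (fully open) to 1 (shut). In form: ax ay az dx dy dz jaw; .... A call has exactly 8 rows; each row is the pose to reach, as a shift and turn from the pose commanded when the call began; what a row does not reach only later rows make up. A row lasts 1/8 s, in which the tool goes at most 62.5 mm and 10.7 degrees, less where a joint would pass 70% of its speed; a pose out of reach is approached as far as the arm can. A call with a gripper value outside its range is refused whole. The fingers move at their own pace and stop on an object; FORCE is the grip in N (left out, the last holds). Time passes only in rows, so rows that repeat a pose let the fingers close, or fill a call up. It gives the time, the measured TCP pose, the force, the opening and the grip force at its end, in the units of the state.
- r.state(): the state, without advancing time (a new reading comes with each control period).
- r.grab_frame(name): name is "scene" or "top" or "wrist"; returns (picture, depth): 420x560x3 uint8, red, green, blue; 420x560 float32, mm along the optical axis (not along the pixel's ray), 0 where there is no reading.
- r.camera_params(name): a dict with "fx", "fy", "cx", "cy" (pixels), "R" (3x3) and "t" (3): a world point X has camera coordinates R X + t. Camera axes: x right, y down, z forward; pixel columns grow to the right and rows downward; lengths in mm; the calibration is good to about 2 mm. A picture is of the moment at which its call begins: read the wrist's pose just before it. camera_params takes no time and is no camera call; for the wrist camera it gives the pose at the moment of the call.
- r.sign_off(): hands the job in; it is judged then, once.
The state is a dict: "clock": time; "joint_pos": joint angles; "dq": joint speeds; "joint_efforts": joint torques, N m; "tool_pos": TCP position; "ee_rot": TCP orientation; "ft_force": force on the tool from outside, world axes, zero at the start; "wrist_torque": the same for the moment, N m; "width": finger opening in mm; "grasp_force": force on a finger pad.
Only numpy, scipy, OpenCV 4.12 (cv2) and the standard library are available. Lean on these libraries where they do the work, as an engineer would, in place of code of your own. Each camera call takes 0.05 s, during which the arm holds its last target. There are 200 camera calls.

TASK

Mix the blood samples: lay every long tube lying loose on the table lengthwise in a groove of its own on the tube rocker, with its middle between the two rails, then swing the hold-down bar over the tubes until it is fully closed in its catches. Only then set the rocker going by pressing its keys all the way down, one at a time and letting each come up again: counted from the left as seen from the robot, the first key, the fourth, the second, and last the large start key at the right end. Do not press the middle (stop) key, and leave the vial, tape roll and steel cup where they stand; at the end every tube is still in its groove under the closed bar.

Things in the scene. Friction and masses are not known exactly. Their poses are not given: they have to be found in the camera images.
- tube1_mid (a point): a sample tube lying on the table: straight, 16 mm in diameter and 100 mm long (22 g), white label, hexagonal screw cap 16 mm across flats on its last 14 mm that keeps it from rolling. This point is the tube's centre, on its axis (8 mm above what it lies on); x runs along the tube towards the cap. May be absent (None from the start)
- tube2_mid (a point): a sample tube lying on the table: straight, 16 mm in diameter and 100 mm long (22 g), white label, hexagonal screw cap 16 mm across flats on its last 14 mm that keeps it from rolling. This point is the tube's centre, on its axis (8 mm above what it lies on); x runs along the tube towards the cap. May be absent (None from the start)
- tube3_mid (a point): a sample tube lying on the table: straight, 16 mm in diameter and 100 mm long (22 g), white label, hexagonal screw cap 16 mm across flats on its last 14 mm that keeps it from rolling. This point is the tube's centre, on its axis (8 mm above what it lies on); x runs along the tube towards the cap. May be absent (None from the start)
- tube4_mid (a point): a sample tube lying on the table: straight, 16 mm in diameter and 100 mm long (22 g), white label, hexagonal screw cap 16 mm across flats on its last 14 mm that keeps it from rolling. This point is the tube's centre, on its axis (8 mm above what it lies on); x runs along the tube towards the cap. May be absent (None from the start)
- tube5_mid (a point): a sample tube lying on the table: straight, 16 mm in diameter and 100 mm long (22 g), white label, hexagonal screw cap 16 mm across flats on its last 14 mm that keeps it from rolling. This point is the tube's centre, on its axis (8 mm above what it lies on); x runs along the tube towards the cap. May be absent (None from the start)
- rocker: the tube rocker, a fixed white box 210 mm (x) by 235 mm (y), 50 mm high; origin under it, 20 mm behind (+x of) the box's middle; +x points away from the robot, +y to the left. Two black notched rails along y at x = -26 and 26 mm (6 mm thick) form five grooves. Hinge brackets stand to z = 100 mm at x = 70, y = -112 and 112 mm; key row in front at x = -93 mm
- groove3 (a point): where the middle of a tube laid in the middle groove comes to lie: half-way between the rails, x = 0, y = 0, z = 76 mm of the rocker. The other grooves are at y = -86, -43, 43 and 86 mm; all run along the rocker's x. Rail tops are 8 mm below this point, the teeth between grooves rise 4 mm above it; the deck is 26 mm below it, clear for fingers between the rails. Cap to either end
- bar (a joint): angle of the steel hold-down bar, rad: 0 = closed, level across the tubes with its ends in the slotted catches; grows as it is raised, up to 2.3 (leaning back, away from the robot). A U of 10 mm round rod, arms 70 mm long, hinged about y at the back of the rocker; it stays where it is left (about 1.3 N at the grip moves it) and clears laid tubes by 3 mm when closed; starts raised
- bar_grip (a point): middle of the bar's rubber grip, a 12 mm thick sleeve 35 mm long, along the rocker's y, sticking out past the left arm of the bar (free below, beside the rocker); at bar angle a it lies at x = 70 - 70 cos(a), y = 140, z = 92 + 70 sin(a) mm in the rocker's frame
- bar_hinge (a point): point on the bar's hinge axis beside the grip: x = 70, y = 140, z = 92 mm in the rocker's frame
- key1_top (a point): centre of the top face of a round white key with a black collar, 22 mm in diameter, pressed straight down: first, at the left end (y = 86 mm) of the row of five 43 mm apart on the rocker's front panel; top at z = 72 mm when up
- key1 (a joint): how far this key is pressed, m: 0 up, 0.006 fully down; springs back; starts to move at about 1.4 N, fully down at 4.5 N
- key2_top (a point): centre of the top face of a round white key with a black collar, 22 mm in diameter, pressed straight down: second from the left (y = 43 mm) of the row of five 43 mm apart on the rocker's front panel; top at z = 72 mm when up
- key2 (a joint): how far this key is pressed, m: 0 up, 0.006 fully down; springs back; starts to move at about 1.4 N, fully down at 4.5 N
- key3_top (a point): centre of the top face of a round white key with a black collar, 22 mm in diameter, pressed straight down: the middle one (y = 0), the stop key of the row of five 43 mm apart on the rocker's front panel; top at z = 72 mm when up
- key3 (a joint): how far this key is pressed, m: 0 up, 0.006 fully down; springs back; starts to move at about 1.4 N, fully down at 4.5 N
- key4_top (a point): centre of the top face of a round white key with a black collar, 22 mm in diameter, pressed straight down: fourth from the left (y = -43 mm) of the row of five 43 mm apart on the rocker's front panel; top at z = 72 mm when up
- key4 (a joint): how far this key is pressed, m: 0 up, 0.006 fully down; springs back; starts to move at about 1.4 N, fully down at 4.5 N
- key_start_top (a point): centre of the top face of a round white key with a black collar, 30 mm in diameter, pressed straight down: the large start key at the right end (y = -86 mm) of the row of five 43 mm apart on the rocker's front panel; top at z = 72 mm when up
- key_start (a joint): how far this key is pressed, m: 0 up, 0.006 fully down; springs back; starts to move at about 1.4 N, fully down at 4.5 N
- vial: bystander: short wide vial with a red cap, 28 mm in diameter, 48 mm high, standing among the tubes; origin under it
- tape_roll: bystander: red tape roll standing on end, 60 mm in diameter, 50 mm high; origin under it
- steel_cup: bystander: steel cup 68 mm across and 85 mm high with forceps standing in it to 165 mm; origin under it
There are look-alikes about, which are no part of the job. Leave any pink or turquoise look-alike of the part that bears tube1_mid alone.

How it is judged (in metres and radians):
On the way, in this order (a step that is already met when the one before it is completed fails the run):
1. every tube lies in a groove of the rocker (x of tube1_mid in the frame of rocker between -0.02 and 0.02 m and y of tube1_mid in the frame of rocker between -0.105 and 0.105 m and z of tube1_mid in the frame of rocker between 0.069 and 0.081 m and angle between the x axis of each of tube1_mid, tube2_mid, tube3_mid, tube4_mid, tube5_mid and the x axis of rocker, either way round below 0.12 rad and x of tube2_mid in the frame of rocker between -0.02 and 0.02 m and y of tube2_mid in the frame of rocker between -0.105 and 0.105 m and z of tube2_mid in the frame of rocker between 0.069 and 0.081 m and x of tube3_mid in the frame of rocker between -0.02 and 0.02 m and y of tube3_mid in the frame of rocker between -0.105 and 0.105 m and z of tube3_mid in the frame of rocker between 0.069 and 0.081 m and x of tube4_mid in the frame of rocker between -0.02 and 0.02 m and y of tube4_mid in the frame of rocker between -0.105 and 0.105 m and z of tube4_mid in the frame of rocker between 0.069 and 0.081 m and x of tube5_mid in the frame of rocker between -0.02 and 0.02 m and y of tube5_mid in the frame of rocker between -0.105 and 0.105 m and z of tube5_mid in the frame of rocker between 0.069 and 0.081 m), for 0.2 s.
2. the hold-down bar is closed over the tubes and rests in its catches (all of step 1 and value of joint bar below 0.06 rad), for 0.2 s.
3. the key at the left end is pressed down (value of joint key1 above 0.004 m), for 0.05 s.
4. all keys are up again (value of joint each of key1, key2, key3, key4, key_start below 0.0015 m), for 0.05 s.
5. the fourth key is pressed down (value of joint key4 above 0.004 m), for 0.05 s.
6. all keys are up again (all of step 4), for 0.05 s.
7. the second key is pressed down (value of joint key2 above 0.004 m), for 0.05 s.
8. all keys are up again (all of step 6), for 0.05 s.
9. the large key at the right end is pressed down (value of joint key_start above 0.004 m), for 0.05 s.
At the end, for the whole second after the job is handed in: every tube present lies at rest in a groove (middle within 20 mm of the rocker's x = 0, axis 69 to 81 mm above the table, within 0.12 rad of the groove), the bar is closed (below 0.06 rad) and all keys are up (pressed less than 1.5 mm) (all of step 2 and all of step 8 and linear speed of each of tube1, tube2, tube3, tube4, tube5 below 0.02 m/s); the robot touches nothing.
It fails at once if a key is pressed (over 3 mm) while the bar is raised (over 0.3 rad) (value of joint bar above 0.3 rad and value of joint any of key1, key2, key3, key4, key_start above 0.003 m).
It fails at once if the middle key is pressed (over 3 mm) (value of joint key3 above 0.003 m).
It fails at once if two keys are pressed at once (both over 3 mm) (value of joint each of key1, key2 above 0.003 m or value of joint each of key1, key3 above 0.003 m or value of joint each of key1, key4 above 0.003 m or value of joint each of key1, key_start above 0.003 m or value of joint each of key2, key3 above 0.003 m or value of joint each of key2, key4 above 0.003 m or value of joint each of key2, key_start above 0.003 m or value of joint each of key3, key4 above 0.003 m or value of joint each of key3, key_start above 0.003 m or value of joint each of key4, key_start above 0.003 m).
It fails at once if a bystander is moved by more than 50 mm (distance of any of vial, tape_roll, steel_cup from where it was at the start of the episode above 0.05 m).
Of tube1, tube2, tube3, tube4, tube5 only 3 to 5 are there at a start; the rules pass over those that are not, and their reading is None.
At some moment in a run one of tube1, tube2, tube3, tube4, tube5 may be knocked a few centimetres aside while the robot is not near it.
Once in a run the grip may slacken for a moment while it holds something.
It also fails if it takes over 210 s, if anything falls off the work surface, if the arm or the gripper's body presses on something with over 40 N, if the wrist force passes 120 N, or if a joint passes its speed limit or range.

## Working session

There is one attempt and no reset: what is moved stays moved. The work goes in short steps, Python scripts to look and compute and a shell command to move; the robot and the scene stay as the last step left them, time stands still between calls to the robot, and variables do not carry over. Pictures are saved under pics/ and viewed, at most 18 in all, crops included, and the job is handed in when it is done.

```bash
ls; mkdir -p pics; python3 - <<'E'
from cell import r
import cv2,numpy as np
s=r.state();print({k:np.round(v,3) for k,v in s.items()})
for n in("scene","top"):
    p,d=r.grab_frame(n);c=r.camera_params(n)
    cv2.imwrite(f"pics/{n}0.png",p[:,:,::-1]);np.savez(f"{n}0.npz",p=p,d=d,**c)
    print(n,{k:np.round(v,3).tolist() for k,v in c.items()})
E
```

```text
pics
{'clock': np.float64(0.0), 'joint_pos': array([-1.301,  0.322, -0.07 ,  1.452,  0.023,  1.371, -0.057]), 'dq': array([ 0.001, -0.001,  0.001, -0.001,  0.001,  0.001, -0.   ]), 'joint_efforts': array([ 0.0000e+00, -4.9357e+01, -3.8200e-01, -3.1433e+01,  1.3000e-02,
        1.1000e-02, -0.0000e+00]), 'tool_pos': array([164.348, 628.345, 244.221]), 'ee_rot': array([-4.010e-01, -3.116e+00,  3.000e-03]), 'ft_force': array([-0.003,  0.411, -0.129]), 'wrist_torque': array([-0.024, -0.03 , -0.005]), 'grasp_force': np.float64(0.0), 'width': np.float64(85.597)}
scene {'fx': 498.055, 'fy': 498.055, 'cx': 277.459, 'cy': 207.324, 'R': [[-0.279, 0.96, 0.015], [0.824, 0.248, -0.51], [-0.494, -0.13, -0.86]], 't': [102.031, -411.648, 1772.385]}
top {'fx': 477.358, 'fy': 477.358, 'cx': 282.479, 'cy': 207.871, 'R': [[0.007, -1.0, -0.003], [-0.986, -0.006, -0.165], [0.165, 0.004, -0.986]], 't': [42.816, 546.932, 1102.963]}
```

View pics/top0.png

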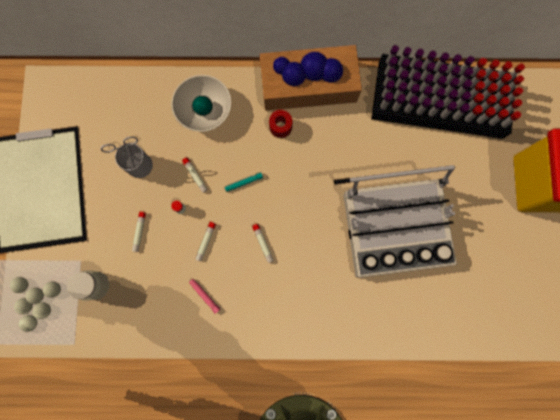

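View pics/scene0.png

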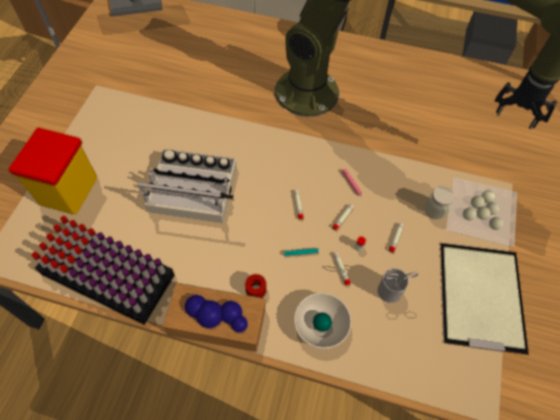

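Top view: white tubes with red caps are at about (195,174), (139,232), (206,241) and (262,243). The look-alikes are the turquoise one at (244,182) and the pink one at (205,296), and the vial is at (177,206). The rocker is around (400,225) with key 1 at (371,262) and the start key at (445,253). The bar is raised, with its grip at about (342,181). I choose the four white, red-capped tubes.

```bash
cat > h.py <<'E'
import numpy as np,cv2
def ray(c,u,v,z):
    R=np.array(c['R']);t=np.array(c['t']);o=-R.T@t
    d=R.T@np.array([(u-c['cx'])/c['fx'],(v-c['cy'])/c['fy'],1.]);return o+d*(z-o[2])/d[2]
def proj(c,X):
    q=np.array(c['R'])@np.asarray(X,float)+np.array(c['t']);return c['fx']*q[0]/q[2]+c['cx'],c['fy']*q[1]/q[2]+c['cy']
def tubes(p,c,z=8,amin=60,show=None):
    hsv=cv2.cvtColor(p,cv2.COLOR_RGB2HSV);H,S,V=cv2.split(hsv)
    red=((H<8)|(H>172))&(S>150)&(V>90)
    white=(S<75)&(V>140)
    m=((red|white)*255).astype(np.uint8)
    out=[]
    n,l,st,ce=cv2.connectedComponentsWithStats(m)
    for i in range(1,n):
        k=l==i
        if st[i,4]<amin or (k&red).sum()<8: continue
        ys,xs=np.nonzero(k);P=np.array([ray(c,x,y,z)[:2] for x,y in zip(xs,ys)])
        ry,rx=np.nonzero(k&red);Rc=np.array([ray(c,x,y,z)[:2] for x,y in zip(rx,ry)]).mean(0)
        q,s,a=cv2.minAreaRect(P.astype(np.float32))
        bx=cv2.boxPoints((q,s,a));e=bx[1]-bx[0];f=bx[2]-bx[1]
        ax=e if np.linalg.norm(e)>np.linalg.norm(f) else f
        ax=ax/np.linalg.norm(ax)
        if ax@(Rc-np.array(q))<0: ax=-ax
        out.append(dict(px=ce[i].round(),mid=np.round(q,1),size=np.round(s,1),deg=round(float(np.degrees(np.arctan2(ax[1],ax[0]))),1)))
    return out
E
python3 - <<'E'
from h import *
for n in("top","scene"):
    D=np.load(f"{n}0.npz");p=D['p'];c={k:D[k] for k in('R','t','fx','fy','cx','cy')}
    for t in tubes(p,c): 
        if max(t['size'])<160: print(n,t)
    # depth check + key blobs
D=np.load("top0.npz");p=D['p'];d=D['d'];c={k:D[k] for k in('R','t','fx','fy','cx','cy')}
g=cv2.cvtColor(p,cv2.COLOR_RGB2GRAY)
sub=cv2.resize(g[235:285,345:470],None,fx=4,fy=4,interpolation=cv2.INTER_CUBIC)
_,b=cv2.threshold(sub,0,255,cv2.THRESH_OTSU)
n,l,st,ce=cv2.connectedComponentsWithStats(b)
for i in range(1,n):
    if 300<st[i,4]<8000:
        u,v=345+ce[i][0]/4-.375,235+ce[i][1]/4-.375;print(st[i],np.round([u,v],1),ray(c,u,v,72).round(1))
big=np.hstack([cv2.resize(p[150:310,120:280],(480,480),interpolation=2)]);b2=cv2.resize(p[160:280,325:465],(560,480),interpolation=2)
cv2.imwrite("pics/crop1.png",cv2.resize(np.hstack([big,b2]),(800,369))[:,:,::-1])
E
```

```text
top {'px': array([280., 121.]), 'mid': array([780.3,  53. ]), 'size': array([61.7, 59. ]), 'deg': -179.7}
top {'px': array([176., 206.]), 'mid': array([556.1, 310.4]), 'size': array([25.3, 27.6]), 'deg': 90.4}
scene {'px': array([ 68., 221.]), 'mid': array([ 720.1, -545.4]), 'size': array([56.7, 20.8]), 'deg': 81.8}
scene {'px': array([ 66., 232.]), 'mid': array([ 753.4, -534.5]), 'size': array([91.9, 22.9]), 'deg': -99.1}
scene {'px': array([ 64., 243.]), 'mid': array([ 787.5, -522.8]), 'size': array([124.4,  21.5]), 'deg': 81.5}
scene {'px': array([361., 241.]), 'mid': array([532.3, 303.9]), 'size': array([24.8, 28.4]), 'deg': -13.7}
scene {'px': array([ 48., 248.]), 'mid': array([ 814.2, -558.8]), 'size': array([57.4, 20.9]), 'deg': -97.8}
scene {'px': array([ 66., 256.]), 'mid': array([ 824.2, -497.2]), 'size': array([61. , 20.2]), 'deg': 80.2}
scene {'px': array([ 45., 259.]), 'mid': array([ 848.9, -548.2]), 'size': array([92.1, 20.8]), 'deg': -98.2}
scene {'px': array([256., 285.]), 'mid': array([754.3,  47.8]), 'size': array([68.3, 55.9]), 'deg': -163.0}
[ 371   44   54   52 2177] [443.9 252. ] [ 441.1 -327.7   72. ]
[ 304   60   41   38 1199] [425.6 254.3] [ 435.5 -285.2   72. ]
[ 231   70   40   38 1161] [407.2 256.6] [ 429.9 -242.6   72. ]
[ 158   79   39   38 1165] [388.9 259. ] [ 424.1 -200.2   72. ]
[  85   88   39   38 1157] [370.6 261.3] [ 418.6 -157.7   72. ]
```

View pics/crop1.png

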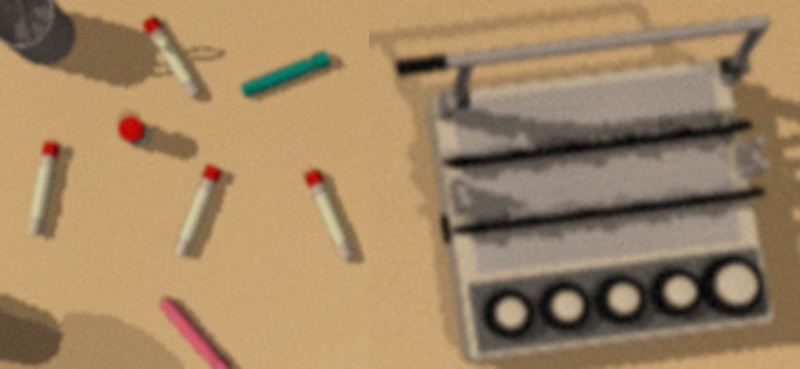

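The crop shows four white-labelled, red-capped tubes, with the pink and turquoise ones clearly different. The keys fit a 43 mm pitch, so the rocker yaw is about 7.5° and its origin about (522,-230.5). The label is less white than my mask assumed, so I'll adjust it.

```bash
python3 - <<'E'
from h import *
D=np.load("top0.npz");p=D['p'];h=cv2.cvtColor(p,cv2.COLOR_RGB2HSV)
for u,v in((206,243),(203,254),(262,243),(139,236),(225,220),(160,250),(196,178)): print(u,v,h[v,u])
E
sed -i 's/white=(S<75)&(V>140)/white=(S<WS)\&(V>WV)/; s/^def tubes/WS,WV=88,140\ndef tubes/' h.py
python3 - <<'E'
import h;from h import *
for ws,wv in((88,140),(100,140)):
  h.WS,h.WV=ws,wv
  for n in("top","scene"):
    D=np.load(f"{n}0.npz");p=D['p'];c={k:D[k] for k in('R','t','fx','fy','cx','cy')}
    for t in tubes(p,c,amin=40): 
        if max(t['size'])<130 and t['mid'][1]>80: print(ws,n,t)
E
```

```text
206 243 [ 24  72 145]
203 254 [ 18  78 117]
262 243 [ 25  62 205]
139 236 [ 23  71 136]
225 220 [ 17 103 198]
160 250 [ 17 111 197]
196 178 [ 22  58 205]
88 top {'px': array([194., 174.]), 'mid': array([637. , 271.2]), 'size': array([99.1, 15.9]), 'deg': 31.6}
88 top {'px': array([176., 206.]), 'mid': array([556.1, 310.4]), 'size': array([25.3, 27.6]), 'deg': 90.4}
88 top {'px': array([138., 231.]), 'mid': array([492.3, 404. ]), 'size': array([17.1, 98.8]), 'deg': -10.9}
88 top {'px': array([262., 242.]), 'mid': array([465.8,  95.5]), 'size': array([101.7,  15.8]), 'deg': 23.9}
88 scene {'px': array([361., 242.]), 'mid': array([539.8, 305.7]), 'size': array([46.5, 23.5]), 'deg': -168.4}
100 top {'px': array([194., 175.]), 'mid': array([635.3, 270.6]), 'size': array([102.6,  16.7]), 'deg': 31.6}
100 top {'px': array([176., 206.]), 'mid': array([556.1, 310.4]), 'size': array([25.3, 27.6]), 'deg': 90.4}
100 top {'px': array([137., 231.]), 'mid': array([491.4, 404.5]), 'size': array([ 17.6, 100.7]), 'deg': -10.9}
100 top {'px': array([204., 241.]), 'mid': array([469.2, 237.9]), 'size': array([ 18. , 100.6]), 'deg': -20.9}
100 top {'px': array([262., 243.]), 'mid': array([464.8,  97.3]), 'size': array([102.1,  17.2]), 'deg': 22.0}
100 scene {'px': array([344., 216.]), 'mid': array([465.2, 237.2]), 'size': array([ 19.9, 106.2]), 'deg': -19.9}
100 scene {'px': array([397., 236.]), 'mid': array([487.6, 402.6]), 'size': array([ 18.8, 106.4]), 'deg': -7.5}
100 scene {'px': array([361., 242.]), 'mid': array([541.4, 306. ]), 'size': array([49.7, 23.5]), 'deg': -168.4}
100 scene {'px': array([342., 268.]), 'mid': array([632.5, 269. ]), 'size': array([104. ,  18.1]), 'deg': 32.7}
```

```bash
R='0 0 4.5 0.327 -0.225 -0.125 0.2'; python3 -m handwheel '0 0 4.5 0.047 -0.032 -0.01 0.2; 0 0 4.5 0.093 -0.064 -0.03 0.2; 0 0 4.5 0.14 -0.096 -0.05 0.2; 0 0 4.5 0.187 -0.129 -0.07 0.2; 0 0 4.5 0.234 -0.161 -0.09 0.2; 0 0 4.5 0.28 -0.193 -0.11 0.2; 0 0 4.5 0.327 -0.225 -0.125 0.2; 0 0 4.5 0.327 -0.225 -0.125 0.2' 40
cat > look.py <<'E'
import sys,h;from h import *
from cell import r
h.WS=100
s=r.state();a=s['ee_rot'];M=cv2.Rodrigues(np.array(a))[0]
print('t',round(float(s['clock']),2),'tcp',np.round(s['tool_pos'],1),'ydeg-90',round(float(np.degrees(np.arctan2(M[1,1],M[0,1])))-90,1),'zaxis',M[:,2].round(3),'w',round(float(s['width']),1),'grip',round(float(s['grasp_force']),1),'F',np.round(s['ft_force'],1))
for n in sys.argv[1:]:
    p,d=r.grab_frame(n);c=r.camera_params(n)
    cv2.imwrite(f"pics/{n}_{s['clock']:.2f}.png",p[:,:,::-1]);np.savez(f"{n}_last.npz",p=p,d=d,**c)
    for t in tubes(p,c,amin=40):
        if max(t['size'])<140 and t['mid'][1]>-50: print(n,t['px'],t['mid'],t['size'],t['deg'])
E
python3 look.py top wrist
```

```text
clock: 1.1
tool_pos: [496.0, 397.1, 118.1]
ee_rot: [0.294, 3.127, -0.008]
ft_force: [-1.1, -0.8, 0.4]
width: 68.6
grasp_force: 0.0
t 1.1 tcp [496.  397.1 118.1] ydeg-90 -10.7 zaxis [ 0.    -0.005 -1.   ] w 68.6 grip 0.0 F [-1.1 -0.8  0.4]
top [280. 121.] [780.3  53. ] [61.7 59. ] -179.7
top [194. 175.] [635.7 269.8] [102.6  17.2] 31.9
top [176. 205.] [557.4 310.4] [28.9 24.4] 45.9
top [205. 241.] [467.9 237.5] [ 20.2 102.8] -18.7
top [262. 243.] [464.1  95.7] [102.6  18. ] 24.2
wrist [284. 268.] [536.2 399.1] [13.8 17.7] -9.6
wrist [ 40. 277.] [512.1 221.3] [21.3 16.4] -100.3
```

```bash
python3 -m handwheel '0 0 0 0 0 -0.03 0.3; 0 0 0 0 0 -0.06 0.3; 0 0 0 0 0 -0.08 0.3; 0 0 0 0 0 -0.095 0.3; 0 0 0 0 0 -0.101 0.3; 0 0 0 0 0 -0.101 0.3; 0 0 0 0 0 -0.101 0.6; 0 0 0 0 0 -0.101 1' ; python3 -m handwheel '0 0 0 0 0 0 1; 0 0 0 0 0 0 1; 0 0 0 0 0 0 1; 0 0 0 0 0 0.02 1; 0 0 0 0 0 0.05 1; 0 0 0 0 0 0.08 1; 0 0 0 0 0 0.12 1; 0 0 0 0 0 0.12 1'; python3 look.py top
```

```text
clock: 2.2
tool_pos: [492.0, 404.2, 20.2]
ee_rot: [0.278, 3.128, 0.002]
ft_force: [-0.4, -0.4, 0.9]
width: 24.2
grasp_force: 0.0
clock: 3.2
tool_pos: [493.5, 405.6, 144.4]
ee_rot: [0.278, 3.124, 0.01]
ft_force: [-0.5, 0.2, -0.3]
width: 14.1
grasp_force: 39.1
t 3.2 tcp [493.5 405.6 144.4] ydeg-90 -10.2 zaxis [ 0.006  0.006 -1.   ] w 14.1 grip 39.1 F [-0.5  0.2 -0.3]
top [280. 121.] [779.5  55.2] [62.5 61.5] -160.5
top [194. 175.] [635.6 270. ] [102.6  17.6] 31.9
top [177. 206.] [556.8 310.1] [27.5 25.3] 28.2
top [123. 208.] [550.3 443.4] [19.9 31.4] -17.0
top [205. 240.] [468.5 238. ] [ 20. 102.] -20.7
top [262. 243.] [465.1  95.6] [102.9  18.9] 24.0
```

```bash
python3 look.py wrist; cp pics/wrist_3.2*.png pics/w1.png; ls pics
```

```text
t 3.25 tcp [492.4 404.7 142. ] ydeg-90 -10.2 zaxis [ 0.003  0.003 -1.   ] w 14.3 grip 39.1 F [ 0.2 -0.8 -0.1]
wrist [ 52. 264.] [511.1 219.2] [20.9 15.9] -97.0
wrist [150. 310.] [565.  283.6] [16.8 39.3] -74.8
wrist [282. 373.] [643.1 380.7] [26.7 38.3] -10.7
crop1.png
scene0.png
top0.png
top_1.10.png
top_3.20.png
w1.png
wrist_1.10.png
wrist_3.25.png
```

View pics/w1.png

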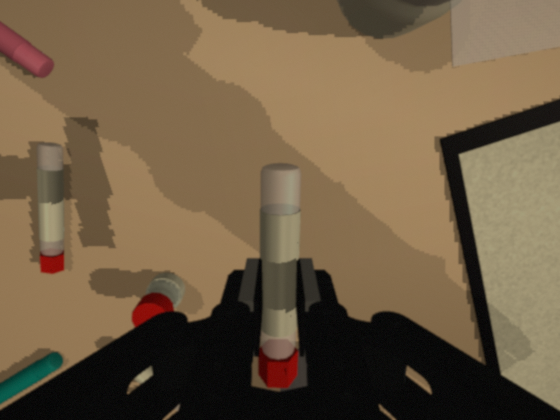

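```bash
python3 - <<'E'
from h import *
D=np.load("wrist_last.npz");c={k:D[k] for k in('R','t','fx','fy','cx','cy')}
a=ray(c,280,168,130);b=ray(c,278,385,130);print(a,b,np.linalg.norm(a-b),(a+b)/2)
E
python3 -m handwheel '0 0 3 0.002 -0.025 0.01 1; 0 0 6 0.005 -0.07 0.03 1; 0 0 9 0.008 -0.12 0.03 1; 0 0 12 0.011 -0.175 0.03 1; 0 0 15 0.014 -0.23 0.03 1; 0 0 17.7 0.017 -0.285 0.03 1; 0 0 17.7 0.02 -0.34 0.03 1; 0 0 17.7 0.023 -0.395 0.03 1'; python3 -m handwheel '0 0 0 0.002 -0.055 0 1; 0 0 0 0.005 -0.11 0 1; 0 0 0 0.008 -0.165 0 1; 0 0 0 0.011 -0.22 0 1; 0 0 0 0.014 -0.27 0 1; 0 0 0 0.017 -0.31 0 1; 0 0 0 0.019 -0.325 0 1; 0 0 0 0.019 -0.325 0 1'; python3 look.py top wrist
```

```text
[444.80945783 413.54455228 130.        ] [547.08006892 394.29774629 130.        ] 104.06592829684874 [495.94476337 403.92114929 130.        ]
clock: 4.3
tool_pos: [513.3, 7.1, 168.2]
ee_rot: [0.207, -3.133, -0.0]
ft_force: [1.2, 0.6, -0.1]
width: 14.6
grasp_force: 27.1
clock: 5.3
tool_pos: [532.9, -316.1, 168.2]
ee_rot: [0.204, -3.133, -0.002]
ft_force: [-0.4, 0.3, -0.3]
width: 13.9
grasp_force: 42.1
t 5.3 tcp [ 532.9 -316.1  168.2] ydeg-90 7.5 zaxis [-0.002  0.001 -1.   ] w 13.9 grip 42.1 F [-0.4  0.3 -0.3]
top [280. 121.] [780.3  53. ] [61.7 59. ] -179.7
top [194. 175.] [635.5 270.3] [102.6  17.5] 31.5
top [176. 205.] [557.4 310.4] [28.9 24.4] 45.9
top [204. 241.] [468.9 239.2] [ 20.3 102. ] -20.9
top [261. 243.] [464.3  97.4] [103.   16.7] 21.2
```

```bash
cp pics/wrist_5.3*.png pics/w2.png; cp pics/top_5.30.png pics/t2.png; python3 - <<'E'
import cv2,numpy as np
a=cv2.imread('pics/t2.png')[150:290,320:500]
b=cv2.imread('pics/w2.png')
cv2.imwrite('pics/c2.png',np.hstack([cv2.resize(b,(480,360)),cv2.resize(a,(320,249)).copy() if 0 else cv2.copyMakeBorder(cv2.resize(a,(320,249)),0,111,0,0,0)]))
E
```

```text
(no output)
```

View pics/c2.png

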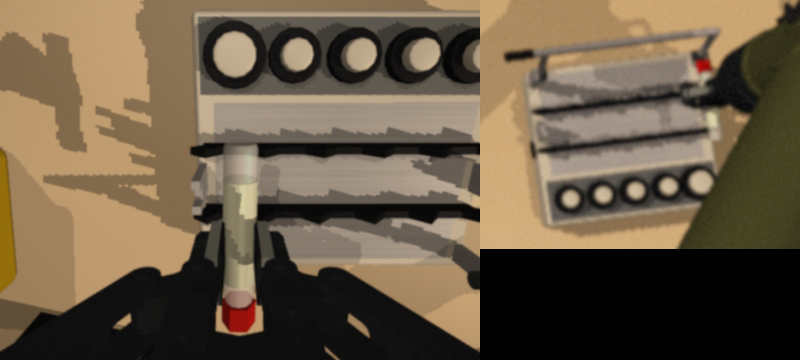

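```bash
python3 - <<'E'
from h import *
D=np.load("wrist_last.npz");p=D['p'];c={k:D[k] for k in('R','t','fx','fy','cx','cy')}
g=cv2.cvtColor(p,cv2.COLOR_RGB2GRAY)
b=((g>150)*255).astype(np.uint8)[20:110]
n,l,st,ce=cv2.connectedComponentsWithStats(b)
for i in range(1,n):
    if 300<st[i,4]<8000: print(st[i],ray(c,ce[i][0],ce[i][1]+20,72).round(1))
O=np.array([522,-230.5]);ex=np.array([.9914,.1312]);ey=np.array([-.1312,.9914])
for y in(-86,-43): print(O-93*ex+ey*y)
E
python3 -m handwheel '0 0 0 0 0 -0.01 1; 0 0 0 0 0 -0.02 1; 0 0 0 0 0 -0.03 1; 0 0 0 0 0 -0.04 1; 0 0 0 0 0 -0.045 1; 0 0 0 0 0 -0.05 1; 0 0 0 0 0 -0.05 1; 0 0 0 0 0 -0.05 1'
```

```text
[ 251   18   47   51 1889] [ 441.8 -328.5   72. ]
[331  25  34  37 939] [ 436.2 -285.8   72. ]
[406  26  33  36 916] [ 430.6 -243.2   72. ]
[480  26  33  36 902] [ 424.9 -200.4   72. ]
[ 441.083 -327.962]
[ 435.4414 -285.3318]
clock: 6.4
tool_pos: [533.7, -316.3, 119.7]
ee_rot: [-0.207, 3.134, -0.0]
ft_force: [-0.5, 0.8, 0.5]
width: 13.7
grasp_force: 42.1
```

```bash
python3 -m handwheel '0 0 0 0 0 -0.01 1; 0 0 0 0 0 -0.02 1; 0 0 0 0 0 -0.027 1; 0 0 0 0 0 -0.031 1; 0 0 0 0 0 -0.031 1; 0 0 0 0 0 -0.031 0.9; 0 0 0 0 0 -0.031 0.7; 0 0 0 0 0 -0.031 0.7'; python3 -m handwheel '0 0 0 0 0 0 0.68; 0 0 0 0 0 0.01 0.68; 0 0 0 0 0 0.03 0.68; 0 0 0 0 0 0.06 0.68; 0 0 0 0 0 0.1 0.6; 0 0 0 0 0.06 0.1 0.5; 0 0 0 0 0.12 0.1 0.5; 0 0 0 0 0.18 0.1 0.5'; python3 look.py top wrist;  python3 - <<'E'
import cv2,numpy as np,glob,os
f=sorted(glob.glob('pics/*_*.png'),key=os.path.getmtime)[-2:];t=[x for x in f if 'top' in x][0];w=[x for x in f if 'wrist' in x][0]
a=cv2.imread(t)[150:290,320:500];b=cv2.imread(w)
cv2.imwrite('pics/c3.png',np.hstack([cv2.resize(b,(400,300)),cv2.resize(a,(386,300))]))
E
```

```text
clock: 7.4
tool_pos: [533.6, -316.1, 88.4]
ee_rot: [-0.207, 3.135, -0.0]
ft_force: [-0.1, -0.5, 0.6]
width: 25.6
grasp_force: 0.0
clock: 8.4
tool_pos: [533.9, -134.7, 190.4]
ee_rot: [-0.205, 3.132, -0.0]
ft_force: [0.1, 0.5, 0.1]
width: 42.2
grasp_force: 0.0
t 8.4 tcp [ 533.9 -134.7  190.4] ydeg-90 7.5 zaxis [ 0.003  0.    -1.   ] w 42.2 grip 0.0 F [0.1 0.5 0.1]
top [280. 121.] [780.3  53. ] [61.7 59. ] -179.7
top [194. 175.] [635.7 269.8] [102.6  18.3] 32.7
top [177. 205.] [557.3 310.3] [28.8 25.5] 61.2
top [204. 242.] [467.9 237.5] [ 20.9 102.8] -19.3
top [262. 244.] [464.4  96.1] [101.8  19.8] 25.2
wrist [552. 191.] [506.1 114.4] [15.2  9.6] 21.0
```

View pics/c3.png

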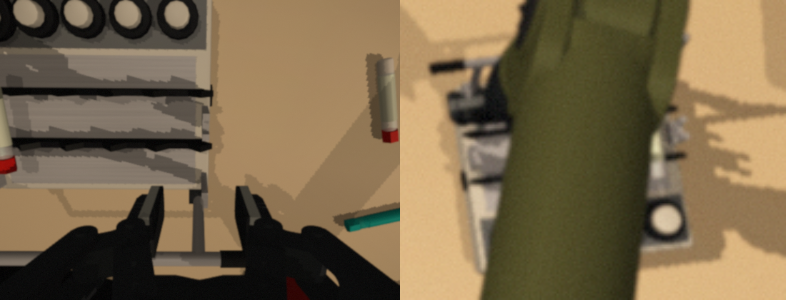

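```bash
python3 -m handwheel '0 0 -4 -0.008 0.03 0 0.3; 0 0 -8 -0.016 0.08 0 0.3; 0 0 -12 -0.024 0.135 0 0.3; 0 0 -16 -0.032 0.19 -0.01 0.3; 0 0 -20 -0.04 0.25 -0.03 0.3; 0 0 -24 -0.05 0.305 -0.05 0.3; 0 0 -27.5 -0.06 0.355 -0.068 0.3; 0 0 -27.5 -0.0635 0.374 -0.068 0.3'; python3 look.py wrist;  python3 -m handwheel '0 0 0 0 0 -0.02 0.3; 0 0 0 0 0 -0.05 0.3; 0 0 0 0 0 -0.075 0.3; 0 0 0 0 0 -0.095 0.3; 0 0 0 0 0 -0.104 0.3; 0 0 0 0 0 -0.104 0.3; 0 0 0 0 0 -0.104 0.6; 0 0 0 0 0 -0.104 1'; python3 -m handwheel '0 0 0 0 0 0 1; 0 0 0 0 0 0 1; 0 0 0 0 0 0 1; 0 0 0 0 0 0.02 1; 0 0 0 0 0 0.06 1; 0 0 0 0 0 0.11 1; 0 0 0 0 0 0.15 1; 0 0 0 0 0 0.15 1'; python3 look.py wrist top; ls -t pics | head -3
```

```text
clock: 9.5
tool_pos: [468.7, 240.7, 120.2]
ee_rot: [-0.538, -3.094, 0.0]
ft_force: [0.7, 0.4, -0.6]
width: 60.1
grasp_force: 0.0
t 9.5 tcp [468.7 240.7 120.2] ydeg-90 -19.7 zaxis [-0.001  0.    -1.   ] w 60.1 grip 0.0 F [ 0.7  0.4 -0.6]
wrist [273. 272.] [513.8 223.2] [14.2 17.9] -19.5
wrist [420. 306.] [580.1 318.8] [29.6 15.7] -159.1
wrist [134. 307.] [507.2 112.5] [15.  21.1] 116.2
wrist [424. 411.] [677.4 298.6] [11.  22.2] -13.3
clock: 10.55
tool_pos: [470.7, 238.1, 17.3]
ee_rot: [0.544, 3.093, 0.002]
ft_force: [-0.2, 0.7, -0.6]
width: 24.3
grasp_force: 0.4
clock: 11.55
tool_pos: [472.1, 239.1, 170.1]
ee_rot: [0.543, 3.089, 0.008]
ft_force: [-0.1, 0.1, -1.2]
width: 14.1
grasp_force: 39.0
t 11.55 tcp [472.1 239.1 170.1] ydeg-90 -19.9 zaxis [ 0.006  0.004 -1.   ] w 14.1 grip 39.0 F [-0.1  0.1 -1.2]
wrist [389. 270.] [571.9 306.5] [29.2 29.5] 106.6
wrist [154. 273.] [503.3 111.3] [14.6 19.1] -63.2
wrist [281. 375.] [640.9 178.9] [32.  44.2] -21.8
top [280. 121.] [780.2  53.4] [62.7 59.7] -174.3
top [194. 175.] [635.6 269.4] [103.1  18.9] 33.6
top [200. 214.] [535.  252.2] [17.6 17.7] -89.6
top [262. 244.] [462.8  95.6] [107.1  24.2] 25.4
top_11.55.png
wrist_11.55.png
wrist_9.50.png
```

```bash
python3 -m handwheel '0 0 4 0.003 -0.025 0.01 1; 0 0 8 0.006 -0.06 0.01 1; 0 0 12 0.01 -0.1 0.01 1; 0 0 16 0.015 -0.15 0.01 1; 0 0 20 0.02 -0.2 0.01 1; 0 0 24 0.026 -0.25 0.01 1; 0 0 27.5 0.032 -0.3 0.01 1; 0 0 27.5 0.038 -0.35 0.01 1'; python3 -m handwheel '0 0 0 0.005 -0.05 0 1; 0 0 0 0.01 -0.1 0 1; 0 0 0 0.014 -0.14 -0.01 1; 0 0 0 0.0166 -0.1615 -0.03 1; 0 0 0 0.0166 -0.1615 -0.05 1; 0 0 0 0.0166 -0.1615 -0.06 1; 0 0 0 0.0166 -0.1615 -0.06 1; 0 0 0 0.0166 -0.1615 -0.06 1'; python3 look.py wrist
```

```text
clock: 12.65
tool_pos: [506.9, -113.5, 174.6]
ee_rot: [0.208, -3.132, -0.0]
ft_force: [0.3, -0.4, -0.6]
width: 14.1
grasp_force: 39.1
clock: 13.65
tool_pos: [525.3, -272.8, 117.0]
ee_rot: [-0.209, 3.133, 0.0]
ft_force: [0.3, -0.4, 0.7]
width: 14.3
grasp_force: 39.1
t 13.65 tcp [ 525.3 -272.8  117. ] ydeg-90 7.6 zaxis [ 0.001  0.    -1.   ] w 14.3 grip 39.1 F [ 0.3 -0.4  0.7]
```

View pics/wrist_13.65.png

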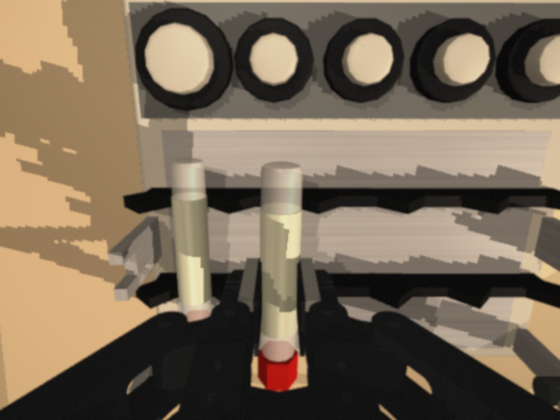

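Tube 1 lies in the right-hand groove (u 172–208), and the held tube is parallel above the next one (u 262–300).

```bash
python3 -m handwheel '0 0 0 0 0 -0.01 1; 0 0 0 0 0 -0.02 1; 0 0 0 0 0 -0.026 1; 0 0 0 0 0 -0.03 1; 0 0 0 0 0 -0.03 1; 0 0 0 0 0 -0.03 0.9; 0 0 0 0 0 -0.03 0.7; 0 0 0 0 0 -0.03 0.7'; python3 -m handwheel '0 0 0 0 0 0 0.68; 0 0 0 0 0 0.01 0.68; 0 0 0 0 0 0.03 0.68; 0 0 0 0 0 0.06 0.68; 0 0 0 0 0 0.1 0.6; 0 0 2 0 0.05 0.1 0.4; 0 0 5 0 0.1 0.1 0.3; 0 0 8 0 0.15 0.1 0.3'; python3 -m handwheel '0 0 0 0 0.05 0 0.3; 0 0 3 0.005 0.105 0 0.3; 0 0 6 0.015 0.16 0 0.3; 0 0 9 0.035 0.215 0 0.3; 0 0 12 0.06 0.27 -0.01 0.3; 0 0 15 0.09 0.32 -0.03 0.3; 0 0 16.5 0.11 0.365 -0.05 0.3; 0 0 16.5 0.1124 0.3945 -0.066 0.3';python3 look.py wrist top
```

```text
clock: 14.7
tool_pos: [524.7, -273.7, 86.6]
ee_rot: [-0.207, 3.134, -0.0]
ft_force: [-0.3, -0.4, 0.5]
width: 25.6
grasp_force: 0.0
clock: 15.7
tool_pos: [525.0, -122.5, 188.4]
ee_rot: [-0.426, 3.11, -0.0]
ft_force: [0.7, -0.3, -0.4]
width: 60.2
grasp_force: 0.0
clock: 16.7
tool_pos: [638.0, 273.7, 120.8]
ee_rot: [-0.869, 3.017, 0.0]
ft_force: [0.5, 0.3, -0.0]
width: 59.7
grasp_force: 0.0
t 16.7 tcp [638.  273.7 120.8] ydeg-90 32.2 zaxis [ 0.002  0.001 -1.   ] w 59.7 grip 0.0 F [ 0.5  0.3 -0. ]
wrist [408. 127.] [544.  319.9] [30.8 29.8] -142.7
wrist [277. 262.] [669.7 298.4] [17.4 15.3] 32.7
top [280. 121.] [780.1  53.5] [62.8 59.9] -174.7
top [195. 175.] [634.8 269.7] [106.9  23. ] 32.9
```

```bash
python3 -m handwheel '0 0 0 0 0.001 -0.02 0.3; 0 0 0 0 0.001 -0.05 0.3; 0 0 0 0 0.001 -0.075 0.3; 0 0 0 0 0.001 -0.095 0.3; 0 0 0 0 0.001 -0.104 0.3; 0 0 0 0 0.001 -0.104 0.3; 0 0 0 0 0.001 -0.104 0.6; 0 0 0 0 0.001 -0.104 1'; python3 -m handwheel '0 0 0 0 0 0 1; 0 0 0 0 0 0 1; 0 0 0 0 0 0 1; 0 0 0 0 0 0.02 1; 0 0 0 0 0 0.06 1; 0 0 0 0 0 0.11 1; 0 0 0 0 0 0.15 1; 0 0 0 0 0 0.15 1'; python3 look.py wrist top
```

```text
clock: 17.8
tool_pos: [637.7, 272.2, 17.5]
ee_rot: [-0.867, 3.018, 0.001]
ft_force: [-1.4, 0.2, 0.6]
width: 24.1
grasp_force: 0.0
clock: 18.8
tool_pos: [639.4, 272.6, 172.1]
ee_rot: [-0.864, 3.011, 0.003]
ft_force: [-0.4, -0.2, -0.7]
width: 14.1
grasp_force: 39.2
t 18.8 tcp [639.4 272.6 172.1] ydeg-90 32.0 zaxis [ 0.008  0.004 -1.   ] w 14.1 grip 39.2 F [-0.4 -0.2 -0.7]
wrist [384. 118.] [545.7 311.4] [28.8 29.2] -58.0
wrist [283. 368.] [785.  367.7] [44.6 30.4] 27.0
top [280. 121.] [779.2  54.9] [63.4 61.3] -160.5
```

```bash
python3 -m handwheel '0 0 -4 -0.012 -0.025 0.01 1; 0 0 -8 -0.03 -0.065 0.01 1; 0 0 -12 -0.05 -0.105 0.01 1; 0 0 -16 -0.07 -0.15 0.01 1; 0 0 -20 -0.09 -0.195 0.01 1; 0 0 -24.5 -0.11 -0.24 0.01 1; 0 0 -24.5 -0.12 -0.285 0.01 1; 0 0 -24.5 -0.125 -0.33 0.01 1'; python3 -m handwheel '0 0 0 0.002 -0.05 0 1; 0 0 0 0.004 -0.1 0 1; 0 0 0 0.006 -0.14 -0.01 1; 0 0 0 0.008 -0.1728 -0.03 1; 0 0 0 0.008 -0.1728 -0.05 1; 0 0 0 0.008 -0.1728 -0.06 1; 0 0 0 0.008 -0.1728 -0.06 1; 0 0 0 0.008 -0.1728 -0.06 1'; python3 look.py wrist
```

```text
clock: 19.9
tool_pos: [510.1, -59.3, 174.9]
ee_rot: [0.207, -3.132, -0.001]
ft_force: [1.5, -0.4, -0.5]
width: 13.9
grasp_force: 39.2
clock: 20.9
tool_pos: [520.4, -230.5, 116.8]
ee_rot: [-0.208, 3.134, 0.0]
ft_force: [-0.6, -0.4, 0.7]
width: 13.8
grasp_force: 39.2
t 20.9 tcp [ 520.4 -230.5  116.8] ydeg-90 7.6 zaxis [ 0.001  0.    -1.   ] w 13.8 grip 39.2 F [-0.6 -0.4  0.7]
```

```bash
ls -t pics | head -1; cp pics/$(ls -t pics | head -1) pics/w4.png
```

```text
wrist_20.90.png
```

View pics/w4.png

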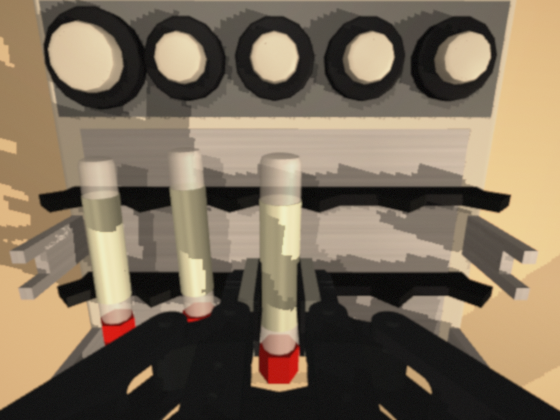

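Two tubes are seated in their grooves and the third is aligned above the middle one.

```bash
python3 -m handwheel '0 0 0 0 0 -0.01 1; 0 0 0 0 0 -0.02 1; 0 0 0 0 0 -0.026 1; 0 0 0 0 0 -0.03 1; 0 0 0 0 0 -0.03 1; 0 0 0 0 0 -0.03 0.9; 0 0 0 0 0 -0.03 0.7; 0 0 0 0 0 -0.03 0.7'; python3 -m handwheel '0 0 0 0 0 0 0.68; 0 0 0 0 0 0.01 0.68; 0 0 0 0 0 0.03 0.68; 0 0 0 0 0 0.06 0.68; 0 0 0 0 0 0.1 0.6; 0 0 2 -0.005 0.05 0.1 0.4; 0 0 5 -0.015 0.1 0.1 0.3; 0 0 8 -0.025 0.15 0.1 0.3'; python3 -m handwheel '0 0 2 -0.005 0.04 0 0.3; 0 0 4 -0.01 0.08 -0.01 0.3; 0 0 6 -0.016 0.12 -0.03 0.3; 0 0 8 -0.022 0.15 -0.05 0.3; 0 0 8 -0.027 0.17 -0.065 0.3; 0 0 8 -0.029 0.1778 -0.066 0.3; 0 0 8 -0.029 0.1778 -0.066 0.3; 0 0 8 -0.029 0.1778 -0.066 0.3';python3 look.py wrist top
```

```text
clock: 21.95
tool_pos: [520.1, -230.9, 86.6]
ee_rot: [-0.207, 3.134, 0.0]
ft_force: [-1.1, 0.8, 0.1]
width: 25.5
grasp_force: 0.0
clock: 22.95
tool_pos: [495.2, -79.8, 188.2]
ee_rot: [-0.426, 3.11, -0.0]
ft_force: [0.3, 0.6, -0.4]
width: 60.0
grasp_force: 0.0
clock: 23.95
tool_pos: [467.0, 95.9, 121.5]
ee_rot: [-0.638, 3.074, 0.0]
ft_force: [-0.9, -0.1, -0.0]
width: 60.0
grasp_force: 0.0
t 23.95 tcp [467.   95.9 121.5] ydeg-90 23.4 zaxis [ 0.002  0.    -1.   ] w 60.0 grip 0.0 F [-0.9 -0.1 -0. ]
wrist [280. 266.] [506.8 114.6] [17.  14.1] 23.4
top [280. 121.] [780.1  53.9] [63.1 60. ] -167.9
top [177. 206.] [556.9 310.1] [27.5 25.3] 28.4
```

```bash
python3 -m handwheel '0 0 0 0.001 0 -0.02 0.3; 0 0 0 0.001 0 -0.05 0.3; 0 0 0 0.001 0 -0.075 0.3; 0 0 0 0.001 0 -0.095 0.3; 0 0 0 0.001 0 -0.104 0.3; 0 0 0 0.001 0 -0.104 0.3; 0 0 0 0.001 0 -0.104 0.6; 0 0 0 0.001 0 -0.104 1'; python3 -m handwheel '0 0 0 0 0 0 1; 0 0 0 0 0 0 1; 0 0 0 0 0 0 1; 0 0 0 0 0 0.02 1; 0 0 0 0 0 0.06 1; 0 0 0 0 0 0.11 1; 0 0 0 0 0 0.15 1; 0 0 0 0 0 0.15 1'; python3 look.py
```

```text
clock: 25.05
tool_pos: [467.7, 97.1, 17.2]
ee_rot: [-0.641, 3.074, 0.001]
ft_force: [0.3, 0.2, -0.3]
width: 23.5
grasp_force: 0.0
clock: 26.05
tool_pos: [469.2, 97.5, 169.6]
ee_rot: [-0.64, 3.069, 0.002]
ft_force: [0.2, 0.7, -0.6]
width: 14.3
grasp_force: 39.2
t 26.05 tcp [469.2  97.5 169.6] ydeg-90 23.5 zaxis [ 0.006  0.003 -1.   ] w 14.3 grip 39.2 F [ 0.2  0.7 -0.6]
```

```bash
python3 -m handwheel '0 0 -4 0.006 -0.035 0.01 1; 0 0 -8 0.012 -0.075 0.01 1; 0 0 -12 0.02 -0.12 0.01 1; 0 0 -16 0.028 -0.165 0.01 1; 0 0 -16 0.036 -0.21 0.01 1; 0 0 -16 0.043 -0.25 0.005 1; 0 0 -16 0.0485 -0.285 0 1; 0 0 -16 0.0485 -0.285 -0.02 1'; python3 -m handwheel '0 0 0 0 0 -0.02 1; 0 0 0 0 0 -0.03 1; 0 0 0 0 0 -0.04 1; 0 0 0 0 0 -0.05 1; 0 0 0 0 0 -0.057 1; 0 0 0 0 0 -0.06 1; 0 0 0 0 0 -0.06 1; 0 0 0 0 0 -0.06 1'; python3 look.py wrist; cp pics/$(ls -t pics | head -1) pics/w5.png
```

```text
clock: 27.05
tool_pos: [514.5, -193.6, 145.9]
ee_rot: [0.194, -3.136, 0.005]
ft_force: [-0.3, 0.6, -0.8]
width: 13.9
grasp_force: 39.2
clock: 28.05
tool_pos: [515.8, -188.2, 86.7]
ee_rot: [-0.207, 3.134, -0.0]
ft_force: [0.6, -0.0, -0.6]
width: 14.3
grasp_force: 39.2
t 28.05 tcp [ 515.8 -188.2   86.7] ydeg-90 7.5 zaxis [ 0.001 -0.    -1.   ] w 14.3 grip 39.2 F [ 0.6 -0.  -0.6]
```

View pics/w5.png

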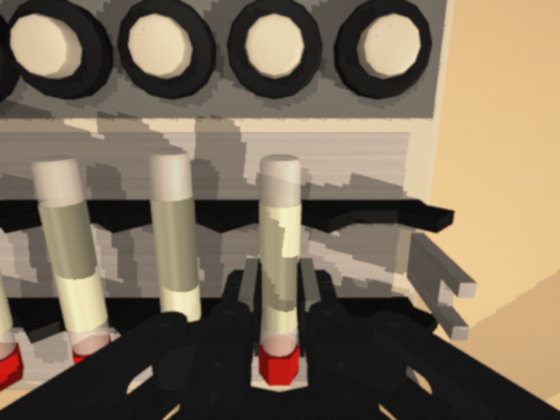

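All four tubes line up in grooves. I'll release, retreat and check from above.

```bash
python3 -m handwheel '0 0 0 0 0 0 0.9; 0 0 0 0 0 0 0.7; 0 0 0 0 0 0 0.68; 0 0 0 0 0 0 0.68; 0 0 0 0 0 0.01 0.68; 0 0 0 0 0 0.04 0.68; 0 0 0 0 0 0.08 0.68; 0 0 0 -0.005 0.05 0.1 0.6'; python3 -m handwheel '0 0 0 -0.005 0.055 0.02 0.3; 0 0 0 -0.01 0.11 0.04 0.3; 0 0 0 -0.015 0.165 0.05 0.3; 0 0 0 -0.02 0.22 0.05 0.3; 0 0 0 -0.02 0.27 0.05 0.3; 0 0 0 -0.02 0.31 0.05 0.3; 0 0 0 -0.02 0.31 0.05 0.3; 0 0 0 -0.02 0.31 0.05 0.3'; python3 look.py top scene; python3 - <<'E'
from h import *
D=np.load("top_last.npz");p=D['p'];d=D['d'];c={k:D[k] for k in('R','t','fx','fy','cx','cy')}
E_=np.load("scene_last.npz")['p']
cv2.imwrite("pics/c6.png",np.hstack([cv2.resize(p[150:290,320:480],(400,350),interpolation=2),cv2.resize(E_[140:228,130:240],(400,350),interpolation=2)])[:,:,::-1])
# grip tip: dark pixels near hinge left
g=p.max(2);m=(g<50);m[:,:325]=0;m[200:]=0;m[:160]=0;m[:,365:]=0
ys,xs=np.nonzero(m);print(xs.min(),xs.max(),ys.min(),ys.max(),xs.mean(),ys.mean())
u,v=xs.mean(),ys.mean()
O=np.array([522,-230.5]);ex=np.array([.9914,.1312]);ey=np.array([-.1312,.9914])
for z in(100,120,140,150,155,160,165):
    q=ray(c,u,v,z)[:2]-O;print(z,(q@ex).round(1),(q@ey).round(1))
for a in np.arange(1.2,2.31,.1): print(round(a,1),(70-70*np.cos(a)).round(1),(92+70*np.sin(a)).round(1))
E
```

```text
clock: 29.1
tool_pos: [511.4, -142.2, 189.6]
ee_rot: [-0.194, 3.131, -0.005]
ft_force: [1.6, 1.3, 0.9]
width: 34.0
grasp_force: 0.0
clock: 30.1
tool_pos: [490.7, 170.9, 236.8]
ee_rot: [-0.205, 3.134, -0.001]
ft_force: [-0.5, 0.4, 0.8]
width: 59.8
grasp_force: 0.0
t 30.1 tcp [490.7 170.9 236.8] ydeg-90 7.5 zaxis [ 0.001 -0.001 -1.   ] w 59.8 grip 0.0 F [-0.5  0.4  0.8]
top [280. 121.] [780.3  53. ] [61.7 59. ] -179.7
scene [361. 243.] [541.4 306. ] [50.2 23.5] -168.4
scene [256. 285.] [754.3  47.8] [68.3 55.9] -163.0
335 355 179 193 341.8205128205128 181.10256410256412
100 96.8 128.3
120 92.6 131.3
140 88.4 134.3
150 86.3 135.8
155 85.3 136.6
160 84.3 137.4
165 83.2 138.1
1.2 44.6 157.2
1.3 51.3 159.4
1.4 58.1 161.0
1.5 65.0 161.8
1.6 72.0 162.0
1.7 79.0 161.4
1.8 85.9 160.2
1.9 92.6 158.2
2.0 99.1 155.7
2.1 105.3 152.4
2.2 111.2 148.6
2.3 116.6 144.2
```

View pics/c6.png

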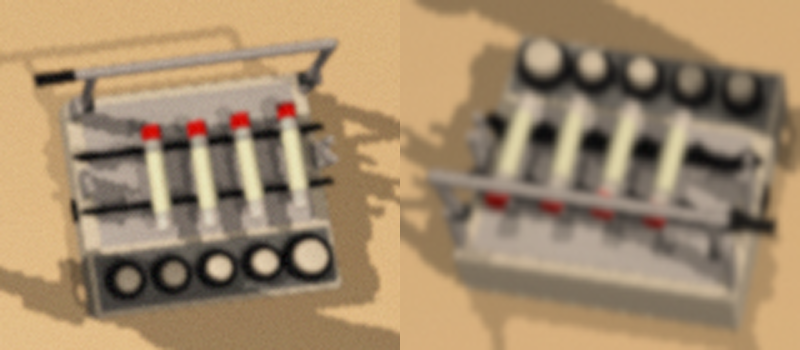

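```bash
python3 -c "
from cell import r
print(r.state()['joint_pos'].round(2))"
```

```text
[-0.69  0.04  0.31  1.8  -0.01  1.31  1.33]
```

```bash
python3 -m handwheel '0 0 -10 0.005 -0.02 0 0.3; 0 0 -20 0.012 -0.05 0 0.3; 0 0 -30 0.025 -0.085 0 0.3; 0 0 -40 0.04 -0.12 0 0.3; 0 0 -50 0.055 -0.155 0 0.3; 0 0 -60 0.07 -0.19 0 0.3; 0 0 -70 0.085 -0.225 0 0.3; 0 0 -80 0.097 -0.2526 0 0.3' 20; python3 -m handwheel '0 0 -5 0 0 0 0.4; 0 0 -10 0 0 0 0.4; 0 0 -10 0 0 0 0.4; 0 0 -10 0 0 0 0.4; 0 0 -10 0 0 0 0.4; 0 0 -10 0 0 0 0.4; 0 0 -10 0 0 0 0.4; 0 0 -10 0 0 0 0.4'; python3 look.py wrist scene; python3 - <<'E'
import cv2,numpy as np
a=np.load("wrist_last.npz")['p'];b=np.load("scene_last.npz")['p']
cv2.imwrite("pics/c7.png",np.hstack([cv2.resize(a,(440,330)),cv2.resize(b[100:240,110:262],(358,330),interpolation=2)])[:,:,::-1])
E
```

```text
clock: 31.2
tool_pos: [587.4, -84.2, 236.8]
ee_rot: [1.868, 2.525, -0.0]
ft_force: [0.2, 0.9, 0.2]
width: 59.8
grasp_force: 0.0
clock: 32.2
tool_pos: [587.5, -80.7, 236.3]
ee_rot: [2.07, 2.363, -0.0]
ft_force: [-0.3, 0.4, -0.2]
width: 51.4
grasp_force: 0.0
t 32.2 tcp [587.5 -80.7 236.3] ydeg-90 -82.4 zaxis [ 0. -0. -1.] w 51.4 grip 0.0 F [-0.3  0.4 -0.2]
wrist [519.  18.] [784.8  88.5] [40.7  8.7] -169.0
wrist [517.  73.] [795.3  44. ] [21.9  5.7] -165.0
scene [361. 243.] [541.3 306. ] [50.  23.5] -168.4
scene [256. 285.] [754.3  47.8] [68.3 55.9] -163.0
```

View pics/c7.png

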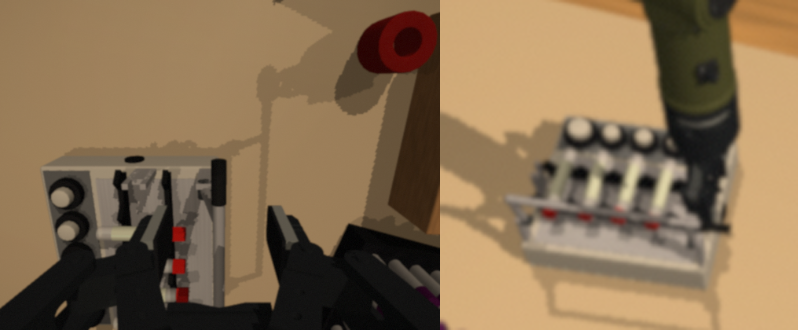

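```bash
python3 - <<'E'
from h import *
D=np.load("wrist_last.npz");p=D['p'];c={k:D[k] for k in('R','t','fx','fy','cx','cy')}
print(proj(c,[587.4,-80.6,160.5]))
m=(p.max(2)<45);m[:190]=0;m[270:]=0;m[:,:262]=0;m[:,300:]=0
ys,xs=np.nonzero(m);print(xs.min(),xs.max(),ys.min(),ys.max(),len(xs))
O=np.array([522,-230.5]);ex=np.array([.9914,.1312]);ey=np.array([-.1312,.9914])
for v in(ys.min(),ys.max()):
    q=ray(c,np.median(xs),v,160)[:2]-O;print(v,(q@ex).round(1),(q@ey).round(1))
E
```

```text
(np.float64(276.99087055242535), np.float64(228.0859534892962))
268 287 203 261 1083
203 85.1 155.6
261 85.1 118.1
```

```bash
python3 -m handwheel '0 0 0 0 0 -0.02 0.4; 0 0 0 0 0 -0.04 0.4; 0 0 0 0 0 -0.06 0.4; 0 0 0 0 0 -0.072 0.4; 0 0 0 0 0 -0.08 0.5; 0 0 0 0 0 -0.08 0.7; 0 0 0 0 0 -0.08 1; 0 0 0 0 0 -0.08 1' 20; python3 -m handwheel '0 0 0 0 0 0 1; 0 0 0 0 0 0 1; 0 0 0 0 0 0 1; 0 0 0 0 0 0 1; 0 0 0 0 0 0 1; 0 0 0 0 0 0 1; 0 0 0 0 0 0 1; 0 0 0 0 0 0 1'
```

```text
clock: 33.3
tool_pos: [587.9, -80.9, 156.9]
ee_rot: [2.07, 2.362, 0.001]
ft_force: [-0.1, -0.5, 0.1]
width: 11.4
grasp_force: 19.9
clock: 34.3
tool_pos: [587.9, -80.8, 156.7]
ee_rot: [2.07, 2.362, 0.001]
ft_force: [1.1, -0.5, 5.1]
width: 11.5
grasp_force: 20.3
```

Gripping the 12 mm sleeve. Next I follow the arc.

```bash
python3 -m handwheel '0 0 0 -0.0131 -0.0017 0.0016 1; 0 0 0 -0.0269 -0.0036 0.0006 1; 0 0 0 -0.0402 -0.0053 -0.0031 1; 0 0 0 -0.0525 -0.0069 -0.0094 1; 0 0 0 -0.0634 -0.0084 -0.0181 1; 0 0 0 -0.0724 -0.0096 -0.0288 1; 0 0 0 -0.079 -0.0104 -0.0411 1; 0 0 0 -0.079 -0.0104 -0.0411 1'; python3 look.py
```

```text
clock: 35.3
tool_pos: [507.3, -91.2, 113.4]
ee_rot: [-2.07, -2.362, 0.002]
ft_force: [3.8, -0.5, -3.1]
width: 10.9
grasp_force: 19.9
t 35.3 tcp [507.3 -91.2 113.4] ydeg-90 -82.5 zaxis [-0.002 -0.    -1.   ] w 10.9 grip 19.9 F [ 3.8 -0.5 -3.1]
```

```bash
python3 -m handwheel '0 0 0 -0.0024 -0.0003 -0.0066 1; 0 0 0 -0.0041 -0.0005 -0.0133 1; 0 0 0 -0.0052 -0.0007 -0.0202 1; 0 0 0 -0.0055 -0.0007 -0.0273 1; 0 0 0 -0.0055 -0.0007 -0.029 1; 0 0 0 -0.0055 -0.0007 -0.029 1; 0 0 0 -0.0055 -0.0007 -0.029 1; 0 0 0 -0.0055 -0.0007 -0.029 1'; python3 look.py scene wrist
```

```text
clock: 36.3
tool_pos: [502.8, -91.8, 86.2]
ee_rot: [-2.07, -2.363, 0.0]
ft_force: [1.5, -0.2, 3.3]
width: 11.1
grasp_force: 21.3
t 36.3 tcp [502.8 -91.8  86.2] ydeg-90 -82.5 zaxis [-0.  0. -1.] w 11.1 grip 21.3 F [ 1.5 -0.2  3.3]
scene [361. 243.] [541.4 306. ] [50.2 23.5] -168.4
scene [256. 285.] [754.3  47.8] [68.3 55.9] 17.0
```

```bash
python3 -m handwheel '0 0 0 0 0 0 0.7; 0 0 0 0 0 0 0.6; 0 0 0 0 0 0 0.6; 0 0 0 0 0 0.02 0.6; 0 0 0 0 0 0.05 0.6; 0 0 0 0 0 0.08 0.6; 0 0 0 -0.01 0.04 0.1 0.7; 0 0 0 -0.02 0.09 0.1 1'; python3 -m handwheel '0 0 0 -0.01 0.06 0.02 1; 0 0 0 -0.02 0.12 0.03 1; 0 0 0 -0.02 0.18 0.03 1; 0 0 0 -0.02 0.22 0.03 1; 0 0 0 -0.02 0.22 0.03 1; 0 0 0 -0.02 0.22 0.03 1; 0 0 0 -0.02 0.22 0.03 1; 0 0 0 -0.02 0.22 0.03 1'; python3 look.py scene top; python3 - <<'E'
from h import *
D=np.load("top_last.npz");p=D['p'];c={k:D[k] for k in('R','t','fx','fy','cx','cy')}
E_=np.load("scene_last.npz")['p']
cv2.imwrite("pics/c8.png",np.hstack([cv2.resize(p[150:290,320:480],(400,350),interpolation=2),cv2.resize(E_[140:228,130:240],(400,350),interpolation=2)])[:,:,::-1])
O=np.array([522,-230.5]);ex=np.array([.9914,.1312]);ey=np.array([-.1312,.9914])
for a in(0,.1): 
    q=O+ex*(70-70*np.cos(a))+ey*140;print(a,np.round(proj(c,[*q,92+70*np.sin(a)]),1))
m=(p.max(2)<50);m[:,:315]=0;m[240:]=0;m[:160]=0;m[:,352:]=0
ys,xs=np.nonzero(m);print(xs.min(),xs.max(),ys.min(),ys.max(),xs.mean(),ys.mean())
E
```

```text
clock: 37.4
tool_pos: [483.9, -1.9, 188.1]
ee_rot: [2.073, 2.358, 0.005]
ft_force: [0.4, 0.9, 0.4]
width: 8.5
grasp_force: 0.0
clock: 38.4
tool_pos: [463.3, 217.0, 216.4]
ee_rot: [2.073, 2.361, 0.0]
ft_force: [0.1, -0.2, 0.9]
width: -0.7
grasp_force: 0.0
t 38.4 tcp [463.3 217.  216.4] ydeg-90 -82.6 zaxis [ 0.  0. -1.] w -0.7 grip 0.0 F [ 0.1 -0.2  0.9]
scene [361. 243.] [541.5 306. ] [50.  23.5] -168.4
scene [256. 285.] [754.3  47.8] [68.3 55.9] 17.0
top [280. 121.] [780.3  53. ] [61.7 59. ] -179.7
0 [342.5 223.4]
0.1 [342.8 222.8]
337 350 222 233 344.07894736842104 223.81578947368422
```

View pics/c8.png

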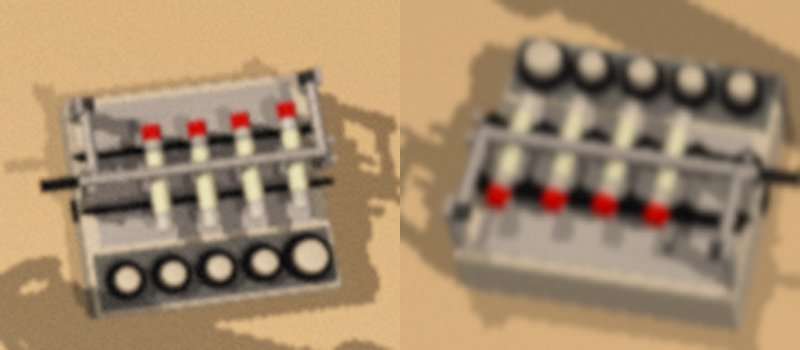

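The bar looks closed across all four tubes. I'll press lightly on the grip with shut fingers to confirm it is fully home (sleeve top at z 98, so contact at TCP about 112).

```bash
python3 -m handwheel '0 0 0 0.006 -0.03 0 1; 0 0 0 0.012 -0.08 0 1; 0 0 0 0.018 -0.135 0 1; 0 0 0 0.025 -0.19 0 1; 0 0 0 0.032 -0.24 -0.01 1; 0 0 0 0.038 -0.285 -0.03 1; 0 0 0 0.0406 -0.308 -0.06 1; 0 0 0 0.0406 -0.308 -0.08 1'; python3 -m handwheel '0 0 0 0 0 -0.01 1; 0 0 0 0 0 -0.017 1; 0 0 0 0 0 -0.02 1; 0 0 0 0 0 -0.022 1; 0 0 0 0 0 -0.024 1; 0 0 0 0 0 -0.025 1; 0 0 0 0 0 -0.026 1; 0 0 0 0 0 -0.026 1'; python3 look.py
```

```text
clock: 39.5
tool_pos: [502.9, -92.8, 135.3]
ee_rot: [2.076, 2.357, -0.002]
ft_force: [0.3, 0.5, -0.3]
width: -0.1
grasp_force: 0.0
clock: 40.5
tool_pos: [504.0, -89.7, 111.7]
ee_rot: [-2.07, -2.363, -0.002]
ft_force: [-3.3, 0.3, 10.1]
width: -0.1
grasp_force: 5.0
t 40.5 tcp [504.  -89.7 111.7] ydeg-90 -82.5 zaxis [ 0.001  0.001 -1.   ] w -0.1 grip 5.0 F [-3.3  0.3 10.1]
```

Contact came at TCP 111.7, so the bar is fully down. Now key 1.

```bash
python3 -m handwheel '0 0 0 0 0 0.02 1; 0 0 0 -0.01 -0.005 0.04 1; 0 0 0 -0.04 -0.03 0.04 1; 0 0 0 -0.07 -0.055 0.04 1; 0 0 0 -0.0846 -0.0683 0.03 1; 0 0 0 -0.0846 -0.0683 0.01 1; 0 0 0 -0.0846 -0.0683 -0.01 1; 0 0 0 -0.0846 -0.0683 -0.015 1'; python3 look.py; python3 -m handwheel '0 0 0 0 0 0 1; 0 0 0 0 0 -0.005 1; 0 0 0 0 0 -0.01 1; 0 0 0 0 0 -0.013 1; 0 0 0 0 0 -0.015 1; 0 0 0 0 0 -0.016 1; 0 0 0 0 0 -0.017 1; 0 0 0 0 0 -0.017 1'; python3 look.py
```

```text
clock: 41.5
tool_pos: [418.2, -157.7, 93.8]
ee_rot: [-2.069, -2.362, 0.003]
ft_force: [0.8, 0.4, -0.2]
width: 0.0
grasp_force: 0.0
t 41.5 tcp [ 418.2 -157.7   93.8] ydeg-90 -82.4 zaxis [-0.002 -0.    -1.   ] w 0.0 grip 0.0 F [ 0.8  0.4 -0.2]
clock: 42.5
tool_pos: [419.6, -158.2, 79.8]
ee_rot: [-2.07, -2.363, -0.002]
ft_force: [-4.4, 1.6, 16.1]
width: 0.2
grasp_force: 8.3
t 42.5 tcp [ 419.6 -158.2   79.8] ydeg-90 -82.5 zaxis [ 0.001  0.001 -1.   ] w 0.2 grip 8.3 F [-4.4  1.6 16.1]
```

```bash
python3 -m handwheel '0 0 0 0 0 0.015 1; 0 0 0 0 0 0.04 1; 0 0 0 0.002 -0.02 0.05 1; 0 0 0 0.0084 -0.064 0.05 1; 0 0 0 0.015 -0.11 0.05 1; 0 0 0 0.0169 -0.1279 0.05 1; 0 0 0 0.0169 -0.1279 0.03 1; 0 0 0 0.0169 -0.1279 0.016 1'; python3 look.py; python3 -m handwheel '0 0 0 0 0 0 1; 0 0 0 0 0 -0.005 1; 0 0 0 0 0 -0.01 1; 0 0 0 0 0 -0.013 1; 0 0 0 0 0 -0.015 1; 0 0 0 0 0 -0.016 1; 0 0 0 0 0 -0.016 1; 0 0 0 0 0 -0.016 1'; python3 look.py
```

```text
clock: 43.5
tool_pos: [435.2, -285.9, 93.3]
ee_rot: [-2.07, -2.361, 0.001]
ft_force: [-0.3, -0.4, -0.6]
width: 0.3
grasp_force: 0.0
t 43.5 tcp [ 435.2 -285.9   93.3] ydeg-90 -82.5 zaxis [-0.001  0.    -1.   ] w 0.3 grip 0.0 F [-0.3 -0.4 -0.6]
clock: 44.5
tool_pos: [436.5, -286.0, 79.9]
ee_rot: [2.07, 2.363, 0.003]
ft_force: [-2.4, 2.9, 15.2]
width: -0.4
grasp_force: 7.4
t 44.5 tcp [ 436.5 -286.    79.9] ydeg-90 -82.4 zaxis [ 0.001  0.001 -1.   ] w -0.4 grip 7.4 F [-2.4  2.9 15.2]
```

```bash
python3 -m handwheel '0 0 0 0 0 0.015 1; 0 0 0 0 0 0.04 1; 0 0 0 -0.002 0.015 0.05 1; 0 0 0 -0.006 0.045 0.05 1; 0 0 0 -0.01 0.075 0.05 1; 0 0 0 -0.0113 0.0853 0.05 1; 0 0 0 -0.0113 0.0853 0.03 1; 0 0 0 -0.0113 0.0853 0.016 1'; python3 look.py; python3 -m handwheel '0 0 0 0 0 0 1; 0 0 0 0 0 -0.005 1; 0 0 0 0 0 -0.01 1; 0 0 0 0 0 -0.013 1; 0 0 0 0 0 -0.015 1; 0 0 0 0 0 -0.016 1; 0 0 0 0 0 -0.016 1; 0 0 0 0 0 -0.016 1'; python3 look.py
```

```text
clock: 45.5
tool_pos: [424.4, -201.3, 93.7]
ee_rot: [2.071, 2.362, -0.0]
ft_force: [-0.0, -0.0, 0.1]
width: -0.1
grasp_force: 0.0
t 45.5 tcp [ 424.4 -201.3   93.7] ydeg-90 -82.5 zaxis [ 0. -0. -1.] w -0.1 grip 0.0 F [-0.  -0.   0.1]
clock: 46.5
tool_pos: [425.1, -201.2, 79.9]
ee_rot: [2.071, 2.362, 0.001]
ft_force: [-4.6, 0.9, 16.1]
width: 0.0
grasp_force: 7.9
t 46.5 tcp [ 425.1 -201.2   79.9] ydeg-90 -82.5 zaxis [ 0.001  0.001 -1.   ] w 0.0 grip 7.9 F [-4.6  0.9 16.1]
```

```bash
python3 -m handwheel '0 0 0 0 0 0.015 1; 0 0 0 0 0 0.04 1; 0 0 0 0.002 -0.02 0.05 1; 0 0 0 0.0084 -0.064 0.05 1; 0 0 0 0.015 -0.11 0.05 1; 0 0 0 0.0169 -0.1279 0.05 1; 0 0 0 0.0169 -0.1279 0.03 1; 0 0 0 0.0169 -0.1279 0.016 1'; python3 look.py; python3 -m handwheel '0 0 0 0 0 0 1; 0 0 0 0 0 -0.005 1; 0 0 0 0 0 -0.01 1; 0 0 0 0 0 -0.013 1; 0 0 0 0 0 -0.015 1; 0 0 0 0 0 -0.016 1; 0 0 0 0 0 -0.016 1; 0 0 0 0 0 -0.016 1'; python3 look.py
```

```text
clock: 47.5
tool_pos: [440.8, -326.7, 92.1]
ee_rot: [-2.067, -2.362, -0.001]
ft_force: [0.7, 0.9, 0.0]
width: 0.0
grasp_force: 0.0
t 47.5 tcp [ 440.8 -326.7   92.1] ydeg-90 -82.4 zaxis [-0.002  0.002 -1.   ] w 0.0 grip 0.0 F [0.7 0.9 0. ]
clock: 48.5
tool_pos: [442.1, -328.3, 79.9]
ee_rot: [-2.07, -2.363, -0.003]
ft_force: [-3.3, 4.5, 14.5]
width: 0.2
grasp_force: 7.3
t 48.5 tcp [ 442.1 -328.3   79.9] ydeg-90 -82.4 zaxis [ 0.001  0.002 -1.   ] w 0.2 grip 7.3 F [-3.3  4.5 14.5]
```

All four keys bottomed out in order. I'll lift, retreat well clear over to the left, and check the end state.

```bash
python3 -m handwheel '0 0 0 0 0 0.02 1; 0 0 0 0 0 0.06 1; 0 0 0 0 0 0.11 1; 0 0 0 0 0.04 0.14 1; 0 0 0 0 0.1 0.15 1; 0 0 0 0 0.16 0.15 1; 0 0 0 0 0.22 0.15 1; 0 0 0 0 0.28 0.15 1'; python3 -m handwheel '0 0 0 0.005 0.05 0 1; 0 0 0 0.01 0.1 0 1; 0 0 0 0.015 0.15 0 1; 0 0 0 0.02 0.2 0 1; 0 0 0 0.02 0.23 0 1; 0 0 0 0.02 0.23 0 1; 0 0 0 0.02 0.23 0 1; 0 0 0 0.02 0.23 0 1'; python3 look.py scene top; python3 - <<'E'
from h import *
p=np.load("top_last.npz")['p'];E_=np.load("scene_last.npz")['p']
cv2.imwrite("pics/c9.png",np.hstack([cv2.resize(p[100:320,80:480],(480,264)),cv2.resize(E_[140:228,130:240],(320,264),interpolation=2)])[:,:,::-1])
E
```

```text
clock: 49.5
tool_pos: [441.4, -47.3, 229.1]
ee_rot: [2.07, 2.361, 0.003]
ft_force: [1.6, -0.4, -0.5]
width: -0.4
grasp_force: 0.0
clock: 50.5
tool_pos: [461.8, 179.8, 228.5]
ee_rot: [2.073, 2.36, 0.0]
ft_force: [-0.0, -0.9, -0.0]
width: -0.0
grasp_force: 0.0
t 50.5 tcp [461.8 179.8 228.5] ydeg-90 -82.6 zaxis [ 0.  0. -1.] w -0.0 grip 0.0 F [-0.  -0.9 -0. ]
scene [361. 243.] [541.3 306. ] [50.  23.5] -168.4
scene [256. 285.] [752.9  47.3] [65.4 55.9] 17.0
top [280. 121.] [780.3  53. ] [61.7 59. ] -179.7
```

View pics/c9.png

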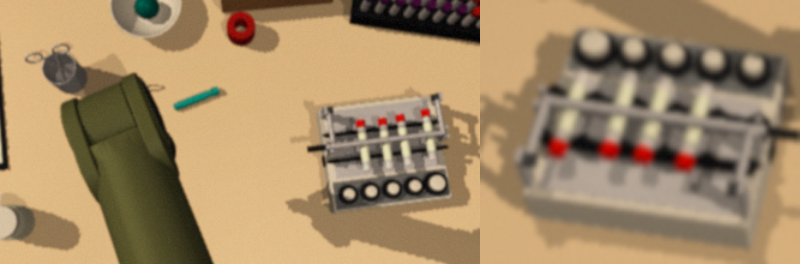

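The cap spacing is uneven now: the tube in the -43 groove looks shifted. I'll measure it.

```bash
python3 - <<'E'
from h import *
O=np.array([522,-230.5]);ex=np.array([.9914,.1312]);ey=np.array([-.1312,.9914])
for n in("top","scene"):
    D=np.load(n+"_last.npz");p=D['p'];c={k:D[k] for k in('R','t','fx','fy','cx','cy')}
    h=cv2.cvtColor(p,cv2.COLOR_RGB2HSV);H,S,V=cv2.split(h)
    m=(((H<8)|(H>172))&(S>130)&(V>70)).astype(np.uint8)
    k,l,st,ce=cv2.connectedComponentsWithStats(m)
    for i in range(1,k):
        if st[i,4]<8: continue
        q=ray(c,*ce[i],76)[:2]-O;q=np.array([q@ex,q@ey])
        if abs(q[0])<80 and abs(q[1])<120: print(n,"cap",ce[i].round(1),q.round(1),st[i,4])
p=np.load("top_last.npz")['p'];E_=np.load("scene_last.npz")['p']
cv2.imwrite("pics/c10.png",np.hstack([cv2.resize(p[170:280,340:460],(400,367),interpolation=2),cv2.resize(E_[145:225,135:240],(400,367),interpolation=2)])[:,:,::-1])
E
```

```text
top cap [433.9 193.4] [ 45.3 -85.9] 46
top cap [412.7 197.9] [ 41.  -34.7] 44
top cap [398.2 201. ] [37.9  0.4] 45
top cap [379.7 202.5] [39.9 43.9] 45
scene cap [156.3 188.7] [ 41.1 -86.9] 41
scene cap [174.  189.5] [ 35.5 -35. ] 40
scene cap [185.6 191.2] [35.7 -0.2] 40
scene cap [200.  193.5] [36.8 43.1] 41
```

View pics/c10.png

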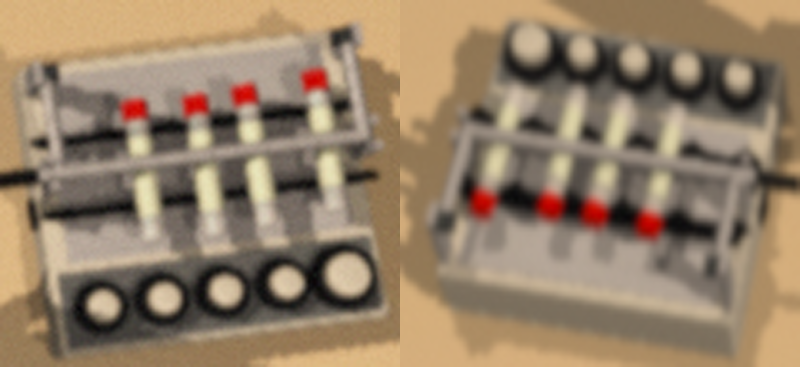

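```bash
python3 look.py top; python3 - <<'E'
from h import *
O=np.array([522,-230.5]);ex=np.array([.9914,.1312]);ey=np.array([-.1312,.9914])
D=np.load("top_last.npz");p=D['p'];d=D['d'];c={k:D[k] for k in('R','t','fx','fy','cx','cy')}
R=c['R'];v,u=np.mgrid[170:280,335:465];z=d[170:280,335:465]
C=np.stack([(u-c['cx'])/c['fx']*z,(v-c['cy'])/c['fy']*z,z],-1)-c['t'];W=C@R
q=W[...,:2]-O;x=q@ex;y=q@ey
hsv=cv2.cvtColor(p,cv2.COLOR_RGB2HSV)[170:280,335:465]
for lo,hi in((32,48),(14,30),(-32,-12),(-48,-34)):
  out=[]
  for y0 in(-86,-43,0,43):
    m=(x>lo)&(x<hi)&(abs(y-y0)<17)&(W[...,2]>70)&(W[...,2]<100)
    out.append((round(float(np.median(y[m])),1),round(float(np.percentile(W[...,2][m],90)),1),int(m.sum())))
  print(lo,hi,out)
E
```

```text
t 50.6 tcp [461.7 180.2 228.5] ydeg-90 -82.6 zaxis [ 0.  0. -1.] w -0.2 grip 0.0 F [-0.4 -0.4  0.2]
top [280. 121.] [780.3  53. ] [61.7 59. ] -179.7
32 48 [(-85.4, 91.8, 58), (-31.9, 90.8, 46), (2.4, 85.9, 42), (44.7, 86.3, 51)]
14 30 [(-83.0, 87.4, 66), (-33.2, 90.4, 59), (1.7, 85.8, 59), (45.1, 86.6, 65)]
-32 -12 [(-82.9, 86.2, 78), (-33.1, 90.0, 72), (3.4, 86.0, 72), (45.4, 87.4, 76)]
-48 -34 [(-81.9, 84.9, 42), (-32.7, 89.5, 43), (2.8, 86.2, 42), (46.0, 85.3, 43)]
```

The -43 tube now sits about 8 mm off centre and 4 mm high, riding up on a tooth under the bar (z about 80, limit 81). I'll grasp its front end gently in front of the rail and set it back.

```bash
python3 -m handwheel '0 0 10 0.003 -0.04 0 0.7; 0 0 20 0.006 -0.09 0 0.7; 0 0 30 0.009 -0.145 0 0.7; 0 0 40 0.012 -0.2 0 0.7; 0 0 50 0.015 -0.255 0 0.7; 0 0 60 0.018 -0.31 0 0.7; 0 0 70 0.021 -0.365 0 0.7; 0 0 80 0.023 -0.42 0 0.7' 20; python3 -m handwheel '0 0 5 0.0003 -0.02 0 0.7; 0 0 10 0.0013 -0.0315 0 0.7; 0 0 10 0.0013 -0.0315 -0.02 0.7; 0 0 10 0.0013 -0.0315 -0.05 0.7; 0 0 10 0.0013 -0.0315 -0.068 0.7; 0 0 10 0.0013 -0.0315 -0.068 0.7; 0 0 10 0.0013 -0.0315 -0.068 0.7; 0 0 10 0.0013 -0.0315 -0.068 0.7'; python3 look.py wrist; cp pics/$(ls -t pics | head -1) pics/w11.png
```

```text
clock: 51.65
tool_pos: [484.1, -215.6, 228.4]
ee_rot: [0.221, 3.134, 0.003]
ft_force: [0.2, -0.9, 0.1]
width: 25.5
grasp_force: 0.0
clock: 52.65
tool_pos: [486.4, -245.4, 161.1]
ee_rot: [-0.046, 3.14, 0.001]
ft_force: [0.8, -1.4, 0.6]
width: 25.9
grasp_force: 0.0
t 52.65 tcp [ 486.4 -245.4  161.1] ydeg-90 1.7 zaxis [ 0.001  0.001 -1.   ] w 25.9 grip 0.0 F [ 0.8 -1.4  0.6]
```

View pics/w11.png

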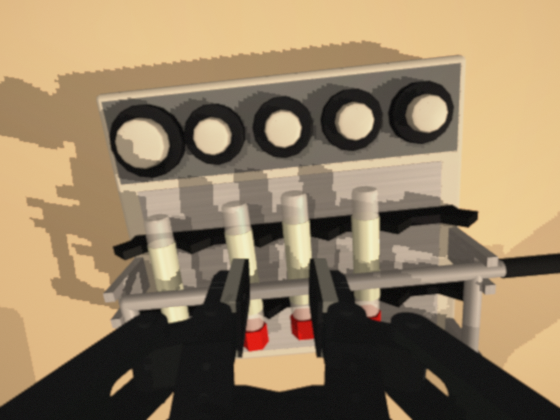

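```bash
python3 -m handwheel '0 0 3 0 -0.01 0 0.7; 0 0 5.8 0 -0.02 0 0.7; 0 0 5.8 -0.0003 -0.0262 0 0.7; 0 0 5.8 -0.0003 -0.0262 0 0.7; 0 0 5.8 -0.0003 -0.0262 0 0.7; 0 0 5.8 -0.0003 -0.0262 0 0.7; 0 0 5.8 -0.0003 -0.0262 0 0.7; 0 0 5.8 -0.0003 -0.0262 0 0.7'; python3 look.py wrist; python3 - <<'E'
from h import *
O=np.array([522,-230.5]);ex=np.array([.9914,.1312]);ey=np.array([-.1312,.9914])
D=np.load("wrist_last.npz");p=D['p'];d=D['d'];c={k:D[k] for k in('R','t','fx','fy','cx','cy')}
v,u=np.mgrid[0:420,0:560];C=np.stack([(u-c['cx'])/c['fx']*d,(v-c['cy'])/c['fy']*d,d],-1)-c['t'];W=C@c['R']
q=W[...,:2]-O;x=q@ex;y=q@ey;Z=W[...,2]
for lo,hi in((-50,-44),(-44,-38),(-38,-32),(-20,-12)):
  for y0 in(-86,-38,0,43):
    m=(d>0)&(x>lo)&(x<hi)&(abs(y-y0)<16)&(Z>74)&(Z<96)
    if m.sum()>10: print(lo,y0,'ymin/max',y[m].min().round(1),y[m].max().round(1),'ztop',np.percentile(Z[m],95).round(1),m.sum())
cv2.imwrite("pics/w12.png",p[:,:,::-1])
E
```

```text
clock: 53.7
tool_pos: [485.4, -271.2, 160.0]
ee_rot: [0.205, -3.134, -0.002]
ft_force: [0.1, 0.4, -0.0]
width: 25.7
grasp_force: 0.0
t 53.7 tcp [ 485.4 -271.2  160. ] ydeg-90 7.5 zaxis [-0.001  0.001 -1.   ] w 25.7 grip 0.0 F [ 0.1  0.4 -0. ]
-50 -86 ymin/max -93.3 -77.7 ztop 85.0 291
-50 -38 ymin/max -43.5 -28.3 ztop 88.4 253
-50 0 ymin/max -7.5 7.9 ztop 85.5 245
-50 43 ymin/max 35.4 50.5 ztop 85.5 260
-44 -86 ymin/max -92.6 -77.6 ztop 85.4 242
-44 -38 ymin/max -43.5 -28.3 ztop 88.5 244
-44 0 ymin/max -7.7 8.2 ztop 85.5 243
-44 43 ymin/max 35.3 50.2 ztop 85.5 247
-38 -86 ymin/max -93.6 -77.8 ztop 85.4 234
-38 -38 ymin/max -43.6 -27.5 ztop 88.8 262
-38 0 ymin/max -8.0 8.6 ztop 85.8 255
-38 43 ymin/max 34.9 51.0 ztop 85.8 271
-20 -86 ymin/max -93.6 -77.6 ztop 85.8 305
-20 -38 ymin/max -43.2 -27.4 ztop 89.1 309
-20 0 ymin/max -8.2 8.0 ztop 85.9 217
-20 43 ymin/max 34.6 50.8 ztop 85.9 320
```

View pics/w12.png

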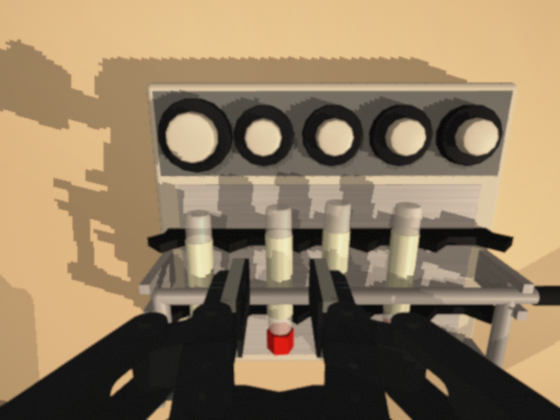

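Wrist depth puts the tube at y -35.8 and z about 79. That is within limits but wedged on the tooth, and there is room for the fingers on both sides, so I'll move it 7 mm back to centre.

```bash
python3 -m handwheel '0 0 0 -0.002 0 -0.02 0.7; 0 0 0 -0.002 0 -0.04 0.7; 0 0 0 -0.002 0 -0.055 0.7; 0 0 0 -0.002 0 -0.065 0.7; 0 0 0 -0.002 0 -0.071 0.7; 0 0 0 -0.002 0 -0.071 0.7; 0 0 0 -0.002 0 -0.071 0.8; 0 0 0 -0.002 0 -0.071 1' 20; python3 -m handwheel '0 0 0 0 0 0 1; 0 0 0 0 0 0 1; 0 0 0 0.0003 -0.002 -0.001 1; 0 0 0 0.0006 -0.0045 -0.002 1; 0 0 0 0.0009 -0.0071 -0.003 1; 0 0 0 0.0009 -0.0071 -0.003 1; 0 0 0 0.0009 -0.0071 -0.003 0.85; 0 0 0 0.0009 -0.0071 -0.003 0.7'; python3 -m handwheel '0 0 0 0 0 0 0.7; 0 0 0 0 0 0.01 0.7; 0 0 0 0 0 0.03 0.7; 0 0 0 0 0 0.05 0.7; 0 0 0 0 0 0.074 0.7; 0 0 0 0 0 0.074 0.7; 0 0 0 0 0 0.074 0.7; 0 0 0 0 0 0.074 0.7'; python3 look.py wrist; python3 - <<'E'
from h import *
O=np.array([522,-230.5]);ex=np.array([.9914,.1312]);ey=np.array([-.1312,.9914])
D=np.load("wrist_last.npz");p=D['p'];d=D['d'];c={k:D[k] for k in('R','t','fx','fy','cx','cy')}
v,u=np.mgrid[0:420,0:560];C=np.stack([(u-c['cx'])/c['fx']*d,(v-c['cy'])/c['fy']*d,d],-1)-c['t'];W=C@c['R']
q=W[...,:2]-O;x=q@ex;y=q@ey;Z=W[...,2]
for lo,hi in((-50,-44),(-38,-32),(-20,-12)):
  for y0 in(-86,-43,0,43):
    m=(d>0)&(x>lo)&(x<hi)&(abs(y-y0)<16)&(Z>74)&(Z<96)
    if m.sum()>10: print(lo,y0,'ymin/max',y[m].min().round(1),y[m].max().round(1),'ztop',np.percentile(Z[m],95).round(1),m.sum())
for y0 in(-86,-43,0,43):
    m=(d>0)&(abs(y-y0)<6)&(Z>74)&(Z<100)&(x<0); print(y0,'foot x',x[m].min().round(1))
E
```

```text
clock: 54.75
tool_pos: [483.8, -271.7, 89.6]
ee_rot: [-0.205, 3.135, 0.001]
ft_force: [-0.8, -1.2, 0.2]
width: 15.1
grasp_force: 21.2
clock: 55.75
tool_pos: [484.2, -278.6, 85.8]
ee_rot: [0.205, -3.134, -0.001]
ft_force: [-0.2, -0.1, -0.4]
width: 25.5
grasp_force: 0.0
clock: 56.75
tool_pos: [483.8, -278.1, 159.3]
ee_rot: [0.205, -3.133, -0.003]
ft_force: [-0.3, -0.4, 0.4]
width: 25.6
grasp_force: 0.0
t 56.75 tcp [ 483.8 -278.1  159.3] ydeg-90 7.5 zaxis [-0.002  0.002 -1.   ] w 25.6 grip 0.0 F [-0.3 -0.4  0.4]
-50 -86 ymin/max -93.4 -77.8 ztop 85.0 289
-50 -43 ymin/max -50.2 -34.8 ztop 85.4 243
-50 0 ymin/max -7.7 7.5 ztop 85.4 238
-50 43 ymin/max 35.4 50.6 ztop 85.4 253
-38 -86 ymin/max -93.0 -77.8 ztop 85.4 235
-38 -43 ymin/max -50.3 -34.7 ztop 85.8 246
-38 0 ymin/max -8.0 8.4 ztop 85.9 257
-38 43 ymin/max 34.9 51.9 ztop 85.8 268
-20 -86 ymin/max -93.8 -77.7 ztop 85.8 283
-20 -43 ymin/max -50.7 -34.6 ztop 86.0 296
-20 0 ymin/max -8.4 8.3 ztop 86.0 266
-20 43 ymin/max 34.6 50.7 ztop 86.0 324
-86 foot x -105.2
-43 foot x -102.3
0 foot x -101.7
43 foot x -101.6
```

All four are seated and centred. A last check of the bar height from the same depth frame, then retreat and sign off.

```bash
python3 -m handwheel '0 0 0 0 0 0.04 0.7; 0 0 0 0 0.03 0.07 0.7; 0 0 0 0 0.08 0.08 0.7; 0 0 0 0 0.13 0.08 0.7; 0 0 0 0 0.18 0.08 0.7; 0 0 0 0 0.23 0.08 0.7; 0 0 0 0 0.28 0.08 0.7; 0 0 0 0 0.28 0.08 0.7'; python3 - <<'E'
from h import *
O=np.array([522,-230.5]);ex=np.array([.9914,.1312]);ey=np.array([-.1312,.9914])
D=np.load("wrist_last.npz");d=D['d'];c={k:D[k] for k in('R','t','fx','fy','cx','cy')}
v,u=np.mgrid[0:420,0:560];C=np.stack([(u-c['cx'])/c['fx']*d,(v-c['cy'])/c['fy']*d,d],-1)-c['t'];W=C@c['R']
q=W[...,:2]-O;x=q@ex;y=q@ey;Z=W[...,2]
for lo,hi in((-75,-60),(10,30),(60,85)):
    m=(d>0)&(abs(x)<7)&(y>lo)&(y<hi)&(Z>91)&(Z<110);print(lo,m.sum(),np.percentile(Z[m],95).round(1) if m.any() else None)
E
python3 look.py
```

```text
clock: 57.8
tool_pos: [483.7, 6.2, 239.3]
ee_rot: [0.217, -3.132, -0.003]
ft_force: [1.1, 0.2, -0.5]
width: 26.0
grasp_force: 0.0
-75 0 None
10 530 98.7
60 694 98.8
t 57.8 tcp [483.7   6.2 239.3] ydeg-90 7.9 zaxis [-0.003  0.002 -1.   ] w 26.0 grip 0.0 F [ 1.1  0.2 -0.5]
```

```bash
python3 -m handwheel '0 0 0 0 0 0 0.7; 0 0 0 0 0 0 0.7; 0 0 0 0 0 0 0.7; 0 0 0 0 0 0 0.7; 0 0 0 0 0 0 0.7; 0 0 0 0 0 0 0.7; 0 0 0 0 0 0 0.7; 0 0 0 0 0 0 0.7'; python3 -c "
from cell import r
print(r.sign_off())"
```

```text
clock: 58.8
tool_pos: [484.3, 1.6, 240.0]
ee_rot: [0.205, -3.134, -0.002]
ft_force: [-0.4, -0.0, -0.5]
width: 25.7
grasp_force: 0.0
the job is handed in; nothing more can be done
None
```

I handed the job in at 58.8 s: the four tubes present lie in their grooves under the closed bar and keys 1, 4, 2 and start were pressed in order; one tube that had shifted up a groove side after the bar was closed I set back to centre before handing in, and no verdict was shown.

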